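# Pack the letter-writing kit into its clip-lock box

## Task

Pack the writing kit on the desk for a journey: first lift the ink bottle and tip it over by about 40 degrees, holding it there for two seconds so that ink runs against the cap and a leak would show, then stand it upright in the small ink bay of the clear box. Put the sealing wax, stylus, card case and matchbox, as many of them as are there, into the box too, lay the lid flat on the box, and flip its four side clips down until each snaps home. Leave the rocker blotter and the wax seal alone, and never turn the ink bottle right over on its side.

Things in the scene. Friction and masses are not known exactly. Their poses are not given: they have to be found in the camera images.
- case: clear plastic box, open on top, 140 (x) x 200 (y) x 80 mm, walls 5, floor 4; does not move. Origin: centre of underside, z up; rim at z = 80. A partition 46 mm high along x, at y = 29 to 33, divides it into an ink bay (y = 33 to 95) and a large bay (y = -95 to 29), both 130 long in x. Mid-way on each wall a springy catch 35 mm wide sticks out 12.5 mm at z = 60
- ink_bay (a point): centre of the floor of the small ink bay (62 mm in y, 130 mm in x) in the box; axes as case
- lid: loose grey lid, 0.3 kg, level: plate 156 (x) x 216 (y) x 8 mm; a lip 9 mm deep under it enters the box mouth with 1.5 mm play (tapered: finds it from 3 mm off). Origin: centre of the plate's underside, z up, 9 mm above the desk at the start; seated, 80 mm above the box's origin, x along the box's x either way round. Ridge handle 18 mm thick (x), 110 long (y), top 24 mm above the plate's top
- ink: square glass ink bottle with a round black screw cap (the cap does not turn), 50 x 50 x 60 mm, 0.15 kg: square body up to 40 mm, cap 36 mm across from 46 to 60 mm. Origin: centre of its underside, x and y axes along its sides, z up
- wax: red stick of sealing wax, 11 x 94 x 11 mm, lying along its y axis. Origin: centre of its underside (the graspable bar runs from y = -38 to +47 mm), z up; may be absent
- stylus: turned black stylus, 14 x 100 x 12 mm, lying along its y axis. Origin: centre of its underside, z up; may be absent
- cards: slim silver card case, 63 (x) x 96 (y) x 9 mm, lying flat. Origin: centre of its underside; in x its solid part runs from -29 to +31 mm, z up; may be absent
- matches: matchbox, 37 (x) x 54 (y) x 16 mm, lying flat; it does not open. Origin: centre of its underside, z up; may be absent
- blotter: bystander: wooden rocker blotter with a knob, 64 x 108 x 72 mm. Origin: underside
- seal: bystander: wax seal with wooden handle standing upright, 25 mm across, 79 mm tall. Origin: underside
- clip_px (a joint): angle of the white clip on the long side of the lid that its +x axis points to, 54 mm wide, its outturned thumb tab ends 36 mm out from the hinge, standing 13 mm off the outer face: 0 = leaning out 60 deg above level, 1.05 = level, 2.62 = down, 2.83 = end stop, home. Stays where left (under 1 N at the tab moves it); from about 2.5 to 2.75 it needs 3 to 10 N towards the box to snap under the catch
- clip_px_hinge (a point): middle of the hinge line of that clip, fixed to the lid at its long side of the lid that its +x axis points to, 4 mm above the lid's origin and 80 mm from the lid's centre; axes as lid
- clip_px_bar (a point): middle of that clip's cross-bar, 28 mm from the hinge line and 8 mm short of the thumb tab's end; it swings with the clip
- clip_nx (a joint): angle of the white clip on the long side of the lid on its -x side, 54 mm wide, its outturned thumb tab ends 36 mm out from the hinge, standing 13 mm off the outer face: 0 = leaning out 60 deg above level, 1.05 = level, 2.62 = down, 2.83 = end stop, home. Stays where left (under 1 N at the tab moves it); from about 2.5 to 2.75 it needs 3 to 10 N towards the box to snap under the catch
- clip_nx_hinge (a point): middle of the hinge line of that clip, fixed to the lid at its long side of the lid on its -x side, 4 mm above the lid's origin and 80 mm from the lid's centre; axes as lid
- clip_nx_bar (a point): middle of that clip's cross-bar, 28 mm from the hinge line and 8 mm short of the thumb tab's end; it swings with the clip
- clip_py (a joint): angle of the white clip on the short side of the lid that its +y axis points to, 54 mm wide, its outturned thumb tab ends 36 mm out from the hinge, standing 13 mm off the outer face: 0 = leaning out 60 deg above level, 1.05 = level, 2.62 = down, 2.83 = end stop, home. Stays where left (under 1 N at the tab moves it); from about 2.5 to 2.75 it needs 3 to 10 N towards the box to snap under the catch
- clip_py_hinge (a point): middle of the hinge line of that clip, fixed to the lid at its short side of the lid that its +y axis points to, 4 mm above the lid's origin and 110 mm from the lid's centre; axes as lid
- clip_py_bar (a point): middle of that clip's cross-bar, 28 mm from the hinge line and 8 mm short of the thumb tab's end; it swings with the clip
- clip_ny (a joint): angle of the white clip on the short side of the lid on its -y side, 54 mm wide, its outturned thumb tab ends 36 mm out from the hinge, standing 13 mm off the outer face: 0 = leaning out 60 deg above level, 1.05 = level, 2.62 = down, 2.83 = end stop, home. Stays where left (under 1 N at the tab moves it); from about 2.5 to 2.75 it needs 3 to 10 N towards the box to snap under the catch
- clip_ny_hinge (a point): middle of the hinge line of that clip, fixed to the lid at its short side of the lid on its -y side, 4 mm above the lid's origin and 110 mm from the lid's centre; axes as lid
- clip_ny_bar (a point): middle of that clip's cross-bar, 28 mm from the hinge line and 8 mm short of the thumb tab's end; it swings with the clip

How it is judged (in metres and radians):
On the way, in this order (a step that is already met when the one before it is completed fails the run):
1. the ink bottle is held off the desk, tipped over by 30 to 55 degrees, for 1 s (angle between ink's own z axis and vertical between 0.52 and 0.96 rad and height (world z) of ink above 0.04 m), for 1 s.
2. the ink bottle stands in the ink bay and everything else lies in the box (x of wax in the frame of case between -0.066 and 0.066 m and y of wax in the frame of case between -0.096 and 0.096 m and z of wax in the frame of case between -0.004 and 0.055 m and x of stylus in the frame of case between -0.066 and 0.066 m and y of stylus in the frame of case between -0.096 and 0.096 m and z of stylus in the frame of case between -0.004 and 0.055 m and x of cards in the frame of case between -0.066 and 0.066 m and y of cards in the frame of case between -0.096 and 0.096 m and z of cards in the frame of case between -0.004 and 0.055 m and x of matches in the frame of case between -0.066 and 0.066 m and y of matches in the frame of case between -0.096 and 0.096 m and z of matches in the frame of case between -0.004 and 0.055 m and x of ink in the frame of case between -0.05 and 0.05 m and y of ink in the frame of case between 0.035 and 0.093 m and z of ink in the frame of case between -0.002 and 0.012 m and angle between ink's own z axis and vertical below 0.12 rad), for 0.2 s.
3. the lid lies flat on the box (horizontal distance between lid and case below 0.005 m and angle between the x axis of lid and the x axis of case, either way round below 0.06 rad and angle between lid's own z axis and vertical below 0.05 rad and z of lid in the frame of case between 0.077 and 0.084 m), for 0.3 s.
At the end, for the whole second after the job is handed in: The ink bottle stands upright (within 7 deg) in the ink bay, every other thing of the kit that is present lies in the box, the lid sits flat on the rim (centred within 5 mm, within 3 deg) and all four clips are snapped home (clip angle above 2.72 rad) (all of step 2 and all of step 3 and value of joint each of clip_px, clip_nx, clip_py, clip_ny above 2.72 rad and linear speed of lid below 0.02 m/s); the robot touches nothing.
It fails at once if the ink bottle is turned over on its side (more than 70 deg) (angle between ink's own z axis and vertical above 1.22 rad).
It fails at once if a bystander (blotter, wax seal) is moved by more than 4 cm (distance of any of blotter, seal from where it was at the start of the episode above 0.04 m).
Of wax, stylus, cards, matches only 2 to 4 are there at a start; the rules pass over those that are not, and their reading is None.
At some moment in a run one of wax, stylus, cards, matches, ink may be knocked a few centimetres aside while the robot is not near it.
It also fails if it takes over 210 s, if anything falls off the work surface, if the arm or the gripper's body presses on something with over 40 N, if the wrist force passes 120 N, or if a joint passes its speed limit or range.

## Robot

A 6-joint arm with a two-finger parallel gripper is mounted at the origin on the work surface; the furniture and walls round the work are solid. World frame = base frame: x ahead of the robot, y to its left, z up, the work surface at z = 0. Lengths are in mm, angles in rad, forces in N, time in s.
With the tool pointing down it reaches from about 350 to 850 mm from the base axis. Payload 8.1 kg.
Tool frame: the origin (TCP) lies midway between the tips of the shut fingers; the grasp point (between the pads) lies 19 mm behind it; z points along the fingers, y is the line along which they close (so a half turn about z gives the same grasp; the last joint's range is limited). The gripper opens to 93 mm and grips with 3 to 60 N. Pads are 15 mm wide; open, the fingers measure 128 mm over their backs; the gripper's body (75 mm by 188 mm) begins 65 mm behind the grasp point.
Start: joints at [-1.242, 0.13, 1.488, -0, 1.523, -0.085], TCP at [241.275, -549.356, 218.635] pointing down, gripper open.
Joint ranges: [-2.96, 2.96], [-0.89, 2.26], [0.02, 2.5], [-1.34, 4.48], [0, 2.73], [-2.66, 2.66]. Speed limits (rad/s): [2.39, 2.39, 2.79, 3.14, 3.14, 3.14].

## Interface

Orientations are given as [roll, pitch, yaw] about the fixed x, y, z axes, in that order (R = Rz(yaw) Ry(pitch) Rx(roll)).
In Python, from station import robot gives the robot as it stands.
- The arm moves only by the shell command python3 -m inch 'ROWS' [FORCE]. ROWS is JSON, a list of rows, each an object with "twist": the turn, a rotation vector about the tool's x, y, z in degrees, a list of three; "slide": the shift along the tool's x, y, z in m, a list of three; "claw": the gripper's target within -1 to 1 (fully open at 1, half-way at 0, shut at -1). A call has 1 to 10 rows; each row is the pose to reach, as a shift and turn from the pose commanded when the call began, along the tool's axes at that moment; what a row does not reach only later rows make up. A row lasts 1/12 s, in which the tool goes at most 41.7 mm and 7.16 degrees, less where a joint would pass 70% of its speed; a pose out of reach is approached as far as the arm can. A call with a gripper value outside its range is refused whole. The fingers move at their own pace and stop on an object; FORCE is the grip in N (left out, the last holds). Time passes only in rows, so rows that repeat a pose let the fingers close. It gives the time, the measured TCP pose, the force, the opening and the grip force at its end, in the units of the state.
- robot.get_state(): the state, without advancing time (a new reading comes with each control period).
- robot.snapshot(name): name is "scene" or "top" or "wrist"; returns the picture (384x512x3 uint8, red, green, blue); there is no depth.
- robot.camera_info(name): a dict with "vfov" (degrees; the focal length in pixels is half the picture's height over the tangent of half this angle, whatever the lens; pixels are square), "cx", "cy" (the principal point, pixels), "extrinsics" (4x4, takes a point from camera to world coordinates). Camera axes: x right, y down, z forward; pixel columns grow to the right and rows downward; lengths in mm; the calibration is good to about 2 mm. A picture is of the moment at which its call begins: read the wrist's pose just before it. camera_info takes no time and is no camera call; for the wrist camera it gives the pose at the moment of the call.
- robot.sign_off(): hands the job in; it is judged then, once.
The state is a dict: "time_s": time; "joints": joint angles; "dq": joint speeds; "joint_torque": joint torques, N m; "tool_pos": TCP position; "tool_rot": TCP orientation; "contact_force": force on the tool from outside, world axes, zero at the start; "wrist_torque": the same for the moment, N m; "grip_width": finger opening in mm; "finger_force": force on a finger pad.
Only numpy, scipy, OpenCV 4.12 (cv2) and the standard library are available. Lean on these libraries where they do the work, as an engineer would, in place of code of your own. Each camera call takes 0.05 s, during which the arm holds its last target. There are 200 camera calls.

## Working session

There is one attempt and no reset: what is moved stays moved. The work goes in short steps, Python scripts to look and compute and a shell command to move; the robot and the scene stay as the last step left them, time stands still between calls to the robot, and variables do not carry over. Pictures are saved under pics/ and viewed, at most 14 in all, crops included, and the job is handed in when it is done.

```bash
ls; mkdir -p pics
python3 - <<'E'
from station import robot
import cv2, json
s=robot.get_state(); print({k:s[k] for k in('time_s','joints','tool_pos','tool_rot','grip_width')})
for n in('scene','top'):
    im=robot.snapshot(n); cv2.imwrite(f'pics/{n}0.png',im[:,:,::-1]); c=robot.camera_info(n); print(n,c)
    big=cv2.resize(im,(768,576),interpolation=cv2.INTER_CUBIC); cv2.imwrite(f'pics/{n}0b.png',big[:,:,::-1])
E
```

```text
pics
{'time_s': 0.0, 'joints': array([-1.24241601e+00,  1.31132426e-01,  1.48929347e+00, -5.88511241e-07,
        1.52295058e+00, -8.54020647e-02]), 'tool_pos': array([ 241.08381679, -548.82570434,  217.59679371]), 'tool_rot': array([-3.13981528e+00, -1.51571289e-04,  4.13782280e-01]), 'grip_width': 92.75469960745404}
scene {'vfov': 54.036462625985315, 'cx': 258.1031039053228, 'cy': 190.98295864688484, 'extrinsics': array([[-6.88729203e-01, -3.86737691e-01,  6.13258545e-01,
        -2.95992772e+02],
       [-7.25009765e-01,  3.71570233e-01, -5.79910685e-01,
         8.08294673e+02],
       [-3.59530088e-03, -8.44019858e-01, -5.36299873e-01,
         8.11687279e+02],
       [ 0.00000000e+00,  0.00000000e+00,  0.00000000e+00,
         1.00000000e+00]])}
top {'vfov': 50.48714073329725, 'cx': 252.29263577903586, 'cy': 196.4103043821283, 'extrinsics': array([[ 7.69865581e-03, -9.94920715e-01,  1.00366839e-01,
         4.06574607e+02],
       [-9.99962847e-01, -8.04893239e-03, -3.08547919e-03,
         3.13482167e+01],
       [ 3.87765306e-03, -1.00339356e-01, -9.94945716e-01,
         1.27793247e+03],
       [ 0.00000000e+00,  0.00000000e+00,  0.00000000e+00,
         1.00000000e+00]])}
```

View pics/top0b.png

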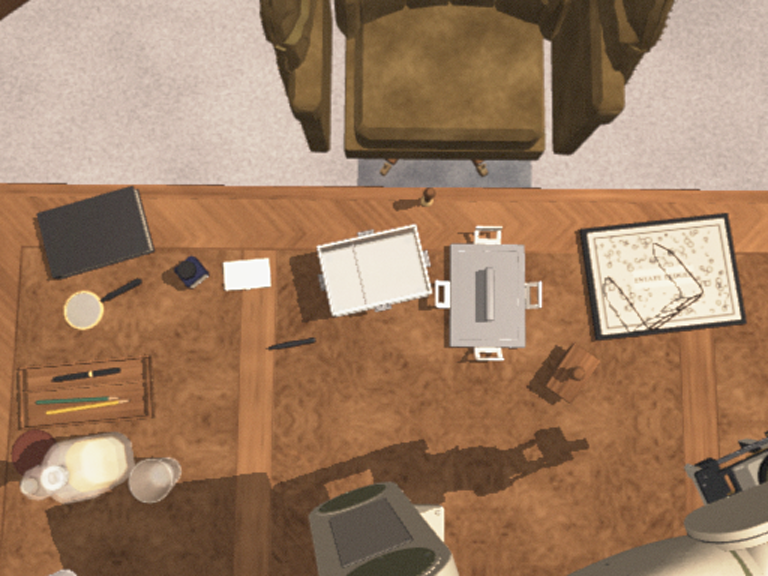

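View pics/scene0b.png

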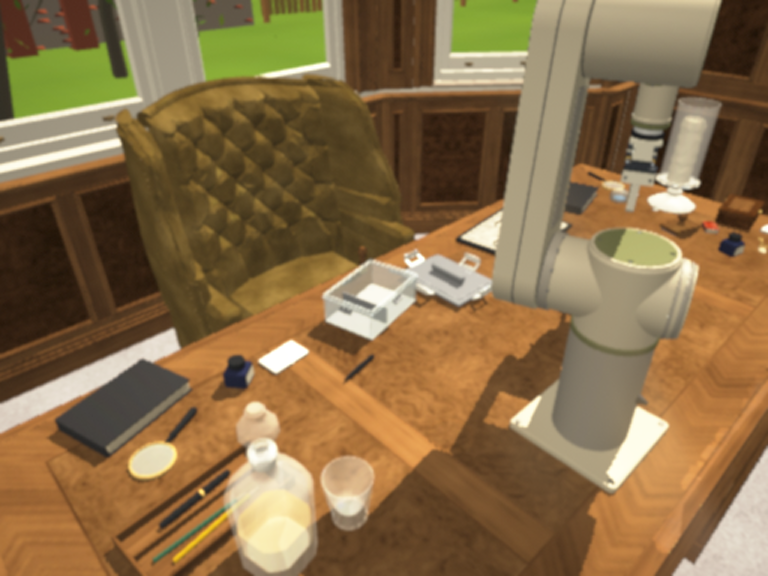

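Top view (768 px copy): ink bottle (190,272), cards (247,274), stylus (292,344), box (375,270) with its partition left of centre, so box +y points image-left. Lid (487,295), blotter (572,375), seal (428,197). I see no red wax or matchbox, though the arm hides a part of the desk. The scene view agrees.

```bash
cat > h.py <<'E'
import numpy as np, cv2
from scipy.spatial.transform import Rotation as R
from station import robot
def K(c): f=192/np.tan(np.radians(c['vfov'])/2); return f,c['cx'],c['cy']
def cast(c,uv,z):
    f,cx,cy=K(c); E=c['extrinsics']; uv=np.atleast_2d(uv).astype(float)
    d=np.c_[(uv[:,0]-cx)/f,(uv[:,1]-cy)/f,np.ones(len(uv))]@E[:3,:3].T
    o=E[:3,3]; return o+d*((z-o[2])/d[:,2])[:,None]
def proj(c,p):
    f,cx,cy=K(c); E=c['extrinsics']; q=(np.atleast_2d(p)-E[:3,3])@E[:3,:3]
    return np.c_[q[:,0]/q[:,2]*f+cx,q[:,1]/q[:,2]*f+cy]
def rect(c,mask,z):
    """minAreaRect of biggest blob, on plane z: centre, sides, yaw of long side (deg)"""
    n,l,st,_=cv2.connectedComponentsWithStats(mask.astype(np.uint8)); i=1+np.argmax(st[1:,4])
    ct=max(cv2.findContours((l==i).astype(np.uint8),0,1)[0],key=cv2.contourArea)[:,0]
    p=cast(c,ct,z)[:,:2].astype(np.float32); (x,y),(w,h),a=cv2.minAreaRect(p)
    if w<h: w,h,a=h,w,a+90
    return np.round([x,y,w,h,(a+90)%180-90,st[i,4]],1)
def win(m,x0,y0,x1,y1): o=np.zeros_like(m); o[y0:y1,x0:x1]=m[y0:y1,x0:x1]; return o
E
python3 - <<'E'
from h import *
im=cv2.imread('pics/top0.png'); c=robot.camera_info('top'); hsv=cv2.cvtColor(im,cv2.COLOR_BGR2HSV)
S,V=hsv[...,1],hsv[...,2]
pale=(S<70)&(V>110)
print('cards',rect(c,win(pale,143,165,186,200),9))
dark=V<60
print('stylus',rect(c,win(dark,176,218,215,240),6))
blue=(hsv[...,0]>100)&(hsv[...,0]<135)&(S>80)
print('ink blue',rect(c,win(blue|dark,110,165,145,200),20))
plate=(S<70)&(V>110)&(V<185)
print('lid',rect(c,win(plate,298,162,352,233),17))
k=np.array([[317,245],[416,226],[431,293],[330,315]])/1.5
P=cast(c,k,80); print('box corners',P.round(0).tolist(),P.mean(0).round(1))
for a,b in((0,1),(1,2),(2,3),(3,0)): d=P[b]-P[a]; print(np.linalg.norm(d).round(1),np.degrees(np.arctan2(d[1],d[0])).round(1))
print('seal',cast(c,np.array([[428,195]])/1.5,79),'blotter',cast(c,np.array([[572,375]])/1.5,50))
def grid(n,x0,y0,x1,y1,f):
    cv2.imwrite(n,cv2.resize(im[y0:y1,x0:x1],None,fx=f,fy=f,interpolation=cv2.INTER_CUBIC))
grid('pics/t1.png',110,120,370,260,3)
E
```

```text
cards [576.2 305.1  97.3  61.8 -84.5 595. ]
stylus [436.4 178.6  15.6   3.1 -89.6   7. ]
ink blue [580.4 426.3  40.   39.4  38.3  84. ]
lid [ 5.371e+02 -1.903e+02  1.127e+02  4.030e+01  5.000e-01  2.760e+02]
box corners [[625.0, 150.0, 80.0], [666.0, -46.0, 80.0], [531.0, -76.0, 80.0], [486.0, 122.0, 80.0]] [577.2  37.7  80. ]
200.7 -78.5
137.4 -167.5
203.5 102.8
141.9 11.4
seal [[729.20101126 -70.26073581  79.        ]] blotter [[ 372.27629356 -360.12999362   50.        ]]
```

View pics/t1.png

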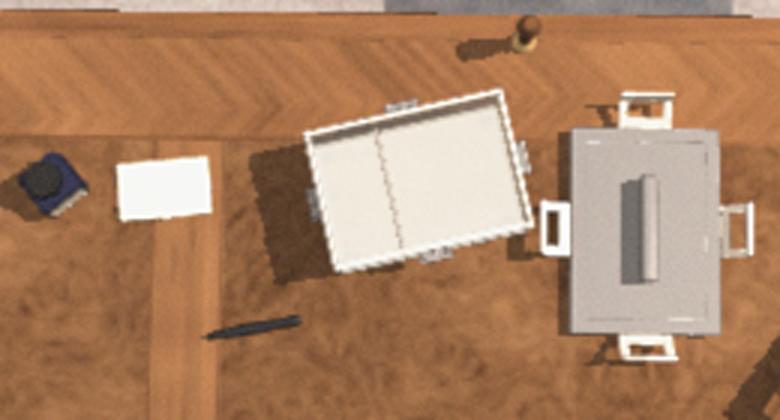

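The crop shows the ink bottle turned about 40°, the cards and stylus roughly along world y, and the box at about 12°. The lid's long side lies along world x with its clips leaning out. I'll move to the ink side for a close look.

```bash
cat > go.py <<'E'
# go.py x y z yaw_deg : slide/twist from present pose to a tool-down target
import sys; from h import *
s=robot.get_state(); r=R.from_euler('xyz',s['tool_rot']); x,y,z,w=map(float,sys.argv[1:5])
t=R.from_euler('xyz',[180,0,w],degrees=True)
print('slide',r.inv().apply(np.array([x,y,z])-s['tool_pos']).round(1).tolist(),'twist',(r.inv()*t).as_rotvec(degrees=True).round(1).tolist(),'at',s['tool_pos'].round(1),np.degrees(s['tool_rot']).round(1),'F',np.round(s['contact_force'],1),'w',round(s['grip_width'],1),'t',round(s['time_s'],1))
E
python3 -m inch '[{"twist":[0,0,-7],"slide":[0.027,-0.030,0],"claw":1},{"twist":[0,0,-14],"slide":[0.054,-0.060,0],"claw":1},{"twist":[0,0,-21],"slide":[0.081,-0.090,0],"claw":1},{"twist":[0,0,-28],"slide":[0.108,-0.120,0],"claw":1},{"twist":[0,0,-35],"slide":[0.135,-0.150,0],"claw":1},{"twist":[0,0,-42],"slide":[0.162,-0.180,0],"claw":1},{"twist":[0,0,-49],"slide":[0.189,-0.210,0],"claw":1},{"twist":[0,0,-56],"slide":[0.216,-0.240,0],"claw":1},{"twist":[0,0,-63],"slide":[0.243,-0.270,0],"claw":1},{"twist":[0,0,-70],"slide":[0.270,-0.300,0],"claw":1}]'
python3 go.py 560 390 260 110
```

```text
time_s: 0.93
tool_pos: [367.8, -164.2, 218.4]
tool_rot: [3.142, -0.0, 1.641]
contact_force: [1.4, 0.2, -0.0]
grip_width: 93.2
finger_force: 0.0
slide [539.3, 230.7, -41.5] twist [0.0, -0.0, -16.0] at [ 367.8 -164.2  218.4] [180.  -0.  94.] F [ 1.4  0.2 -0. ] w 93.2 t 0.9
```

```bash
python3 -m inch '[{"twist":[0,0,-2],"slide":[0.036,0.0154,-0.003],"claw":1},{"twist":[0,0,-4],"slide":[0.072,0.0308,-0.006],"claw":1},{"twist":[0,0,-6],"slide":[0.108,0.0462,-0.009],"claw":1},{"twist":[0,0,-8],"slide":[0.144,0.0616,-0.012],"claw":1},{"twist":[0,0,-10],"slide":[0.180,0.077,-0.015],"claw":1},{"twist":[0,0,-12],"slide":[0.216,0.0924,-0.018],"claw":1},{"twist":[0,0,-14],"slide":[0.252,0.1078,-0.021],"claw":1},{"twist":[0,0,-16],"slide":[0.288,0.1232,-0.024],"claw":1},{"twist":[0,0,-16],"slide":[0.324,0.1386,-0.027],"claw":1},{"twist":[0,0,-16],"slide":[0.360,0.154,-0.030],"claw":1}]' >/dev/null
python3 go.py 560 390 260 110
python3 - <<'E'
from h import *
c=robot.camera_info('wrist'); im=robot.snapshot('wrist'); cv2.imwrite('pics/w1.png',im[:,:,::-1]); print(c)
r=R.from_euler('xyz',robot.get_state()['tool_rot']); print(r.inv().apply(c['extrinsics'][:3,3]-robot.get_state()['tool_pos']), (r.inv().as_matrix()@c['extrinsics'][:3,:3]).round(2))
t=robot.snapshot('top'); cv2.imwrite('pics/top1.png',t[:,:,::-1])
cv2.imwrite('pics/v1.png',np.hstack([cv2.resize(im,(400,300)),cv2.resize(t,(400,300))])[:,:,::-1])
E
```

```text
slide [153.1, 120.5, -11.8] twist [-0.0, 0.0, -0.3] at [498.2 205.2 248.3] [-180.     0.   109.7] F [ 0.1 -0.8  0.9] w 93.4 t 1.8
{'vfov': 61.39040131981768, 'cx': 254.24963708566455, 'cy': 191.44720962282358, 'extrinsics': array([[ 9.41490567e-01,  3.22230682e-01,  9.88073852e-02,
         4.69278031e+02],
       [ 3.37038603e-01, -8.99511482e-01, -2.78000132e-01,
         2.83678567e+02],
       [-7.01794766e-04,  2.95036405e-01, -9.55485755e-01,
         4.14259851e+02],
       [ 0.00000000e+00,  0.00000000e+00,  0.00000000e+00,
         1.00000000e+00]])}
[  79.23363629   -3.30363035 -166.17445977] [[-0.   -0.95 -0.3 ]
 [ 1.   -0.   -0.  ]
 [ 0.   -0.3   0.95]]
```

View pics/v1.png

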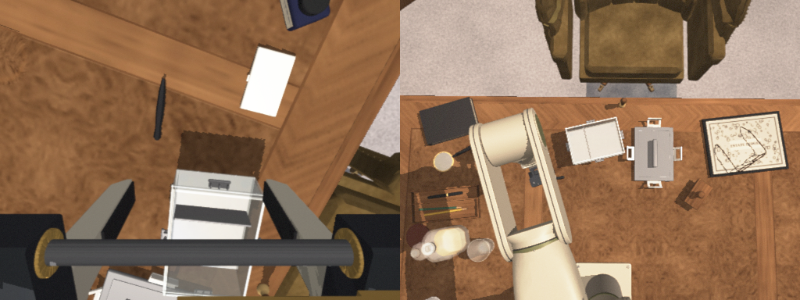

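Wrist view: stylus (160,107), cards (268,82), ink at the top edge (305,10) and the box below. The top view shows nothing else where the arm stood, so there is no wax or matchbox. Next a centred look at the ink.

```bash
python3 -m inch '[{"twist":[0,0,0],"slide":[0.028,0.021,-0.003],"claw":1},{"twist":[0,0,0],"slide":[0.056,0.042,-0.006],"claw":1},{"twist":[0,0,0],"slide":[0.084,0.063,-0.009],"claw":1},{"twist":[0,0,0],"slide":[0.113,0.085,-0.012],"claw":1},{"twist":[0,0,0],"slide":[0.113,0.085,-0.012],"claw":1},{"twist":[0,0,0],"slide":[0.113,0.085,-0.012],"claw":1},{"twist":[0,0,0],"slide":[0.113,0.085,-0.012],"claw":1}]' >/dev/null
python3 - <<'E'
from h import *
c=robot.camera_info('wrist'); im=robot.snapshot('wrist'); cv2.imwrite('pics/w2.png',im[:,:,::-1])
np.save('c2.npy',c,allow_pickle=True)
print(robot.get_state()['tool_pos'],proj(c,[[580,426,0],[576,305,9]]))
E
```

```text
[540.01687518 336.99288487 260.41560621] [[308.54539019 102.71928554]
 [272.40363388 189.60305756]]
```

View pics/w2.png

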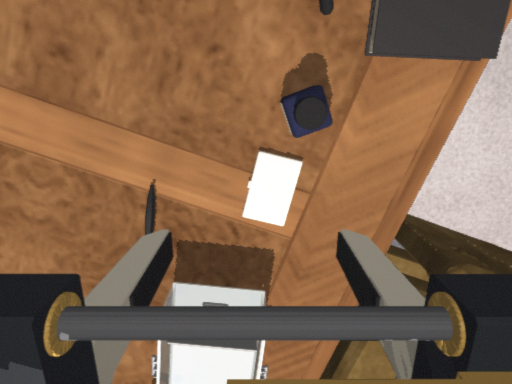

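Ink at (307,111) with its cap at (311,112) and its sides turned slightly from the image axes. Cards at (273,187), stylus at (151,208). Now I'll compute the ink, card and stylus poses.

Run:
```python
from h import *
c=np.load('c2.npy',allow_pickle=True).item(); im=cv2.imread('pics/w2.png'); hsv=cv2.cvtColor(im,cv2.COLOR_BGR2HSV); H,S,V=cv2.split(hsv)
blue=(H>105)&(H<130)&(S>110)&(V>30); dark=(V<75)&(S<110)
w=(275,80,340,142)
print('blue',rect(c,win(blue,*w),40)); print('cap',rect(c,win(dark,295,92,330,132),60))
ct=max(cv2.findContours(win(blue|dark,*w).astype(np.uint8),0,1)[0],key=cv2.contourArea)
print('hull',cv2.approxPolyDP(cv2.convexHull(ct),2.5,True)[:,0].tolist())
print('cards',rect(c,win((S<40)&(V>200),235,140,310,235),9))
print('stylus',rect(c,win(V<70,135,170,165,236),6))
big=cv2.resize(im[70:150,265:350],None,fx=7,fy=7,interpolation=cv2.INTER_CUBIC); cv2.imwrite('pics/ink.png',big)
```

```text
blue [561.6 434.5   2.3   0.   19.7   3. ]
cap [ 577.6  417.3   42.5   37.6  -68.2 1152. ]
hull [[322, 86], [331, 123], [294, 136], [282, 97], [310, 86]]
cards [ 573.2  304.3   94.    61.7  -84.2 2955. ]
stylus [427.9 219.9  72.4  12.5 -79.5 366. ]
```

View pics/ink.png

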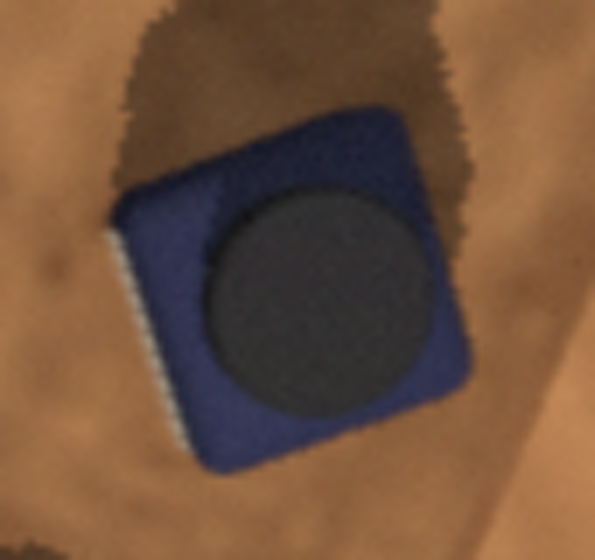

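```bash
python3 - <<'E'
from h import *
c=np.load('c2.npy',allow_pickle=True).item()
print('cap',cast(c,[310.6,113.1],60).round(1))
k=np.array([[113,195],[405,105],[475,385],[205,477]])/7+[265,70]
P=cast(c,k,40); print('body',P.mean(0).round(1))
for a,b in((0,1),(1,2),(2,3),(3,0)): d=P[b]-P[a]; print(np.linalg.norm(d).round(1),np.degrees(np.arctan2(d[1],d[0])).round(1))
E
python3 go.py 577 419 130 127
```

```text
cap [[576.6 415.2  60. ]]
body [576.6 415.3  40. ]
49.0 36.3
46.9 -52.3
47.3 -141.4
48.9 129.7
slide [64.8, 62.5, 130.3] twist [-0.0, 0.0, -17.3] at [540.  337.  260.4] [-180.     0.   109.7] F [-0.7  0.   0.4] w 93.0 t 2.5
```

```bash
python3 -m inch '[{"twist":[0,0,-4],"slide":[0.0123,0.0122,0.030],"claw":1},{"twist":[0,0,-8],"slide":[0.0246,0.0244,0.060],"claw":1},{"twist":[0,0,-12],"slide":[0.0368,0.0365,0.090],"claw":1},{"twist":[0,0,-16],"slide":[0.0491,0.0487,0.120],"claw":1},{"twist":[0,0,-18.3],"slide":[0.0614,0.0609,0.150],"claw":1},{"twist":[0,0,-18.3],"slide":[0.0614,0.0609,0.155],"claw":1},{"twist":[0,0,-18.3],"slide":[0.0614,0.0609,0.160],"claw":1},{"twist":[0,0,-18.3],"slide":[0.0614,0.0609,0.160],"claw":1}]' >/dev/null
python3 - <<'E'
from h import *
for n in('scene',):
    im=robot.snapshot(n); cv2.imwrite('pics/s1.png',im[:,:,::-1])
c=robot.camera_info('scene'); print(proj(c,[[576.6,415.3,60],[576.6,415.3,0]]).round(0).tolist())
hsv=cv2.cvtColor(im[:,:,::-1].copy(),cv2.COLOR_BGR2HSV)
b=(hsv[...,0]>105)&(hsv[...,0]<130)&(hsv[...,1]>110)&(hsv[...,2]>25); b=win(b,100,200,230,290); y,x=np.nonzero(b); print(len(x),x.min(),x.max(),y.min(),y.max())
E
python3 go.py 576.6 415.3 9 128
```

```text
[[157.0, 240.0], [160.0, 254.0]]
slide [0.5, -1.0, 93.5] twist [0.1, 0.0, -0.1] at [577.6 415.5 102.5] [179.9   0.  127.9] F [-0.1 -0.8  1.3] w 92.9 t 3.2Traceback (most recent call last):
  File "<stdin>", line 6, in <module>
    return umr_minimum(a, axis, None, out, keepdims, initial, where)
ValueError: zero-size array to reduction operation minimum which has no identity
```

```bash
python3 -m inch '[{"twist":[0,0,0],"slide":[0,-0.001,0.030],"claw":1},{"twist":[0,0,0],"slide":[0,-0.001,0.060],"claw":1},{"twist":[0,0,0],"slide":[0,-0.001,0.080],"claw":1},{"twist":[0,0,0],"slide":[0,-0.001,0.094],"claw":1},{"twist":[0,0,0],"slide":[0,-0.001,0.094],"claw":1},{"twist":[0,0,0],"slide":[0,-0.001,0.094],"claw":1}]' | tail -5
python3 -m inch '[{"twist":[0,0,0],"slide":[0,0,0],"claw":-1},{"twist":[0,0,0],"slide":[0,0,0],"claw":-1},{"twist":[0,0,0],"slide":[0,0,0],"claw":-1},{"twist":[0,0,0],"slide":[0,0,0],"claw":-1},{"twist":[0,0,0],"slide":[0,0,0],"claw":-1},{"twist":[0,0,0],"slide":[0,0,0],"claw":-1},{"twist":[0,0,0],"slide":[0,0,0],"claw":-1},{"twist":[0,0,0],"slide":[0,0,0],"claw":-1}]' 25
```

```text
tool_pos: [576.7, 415.8, 8.3]
tool_rot: [3.14, 0.0, 2.233]
contact_force: [-0.5, 0.3, 0.6]
grip_width: 93.1
finger_force: 0.0
time_s: 4.38
tool_pos: [576.0, 416.0, 6.7]
tool_rot: [3.141, -0.0, 2.234]
contact_force: [0.3, 1.0, 1.1]
grip_width: 49.9
finger_force: 24.8
```

```bash
python3 -m inch '[{"twist":[0,0,0],"slide":[0,0,-0.030],"claw":-1},{"twist":[0,0,0],"slide":[0,0,-0.070],"claw":-1},{"twist":[0,0,0],"slide":[0,0,-0.110],"claw":-1},{"twist":[0,0,0],"slide":[0,0,-0.150],"claw":-1},{"twist":[0,0,0],"slide":[0,0,-0.190],"claw":-1},{"twist":[0,0,0],"slide":[0,0,-0.20],"claw":-1},{"twist":[0,0,0],"slide":[0,0,-0.2],"claw":-1}]' | tail -5
python3 -m inch '[{"twist":[-5,0,0],"slide":[0,0,0],"claw":-1},{"twist":[-10,0,0],"slide":[0,0,0],"claw":-1},{"twist":[-15,0,0],"slide":[0,0,0],"claw":-1},{"twist":[-20,0,0],"slide":[0,0,0],"claw":-1},{"twist":[-25,0,0],"slide":[0,0,0],"claw":-1},{"twist":[-30,0,0],"slide":[0,0,0],"claw":-1},{"twist":[-35,0,0],"slide":[0,0,0],"claw":-1},{"twist":[-39,0,0],"slide":[0,0,0],"claw":-1},{"twist":[-41,0,0],"slide":[0,0,0],"claw":-1},{"twist":[-41,0,0],"slide":[0,0,0],"claw":-1}]'
for i in 1 2 ; do :; done
python3 -m inch '[{"twist":[0,0,0],"slide":[0,0,0],"claw":-1},{"twist":[0,0,0],"slide":[0,0,0],"claw":-1},{"twist":[0,0,0],"slide":[0,0,0],"claw":-1},{"twist":[0,0,0],"slide":[0,0,0],"claw":-1},{"twist":[0,0,0],"slide":[0,0,0],"claw":-1},{"twist":[0,0,0],"slide":[0,0,0],"claw":-1},{"twist":[0,0,0],"slide":[0,0,0],"claw":-1},{"twist":[0,0,0],"slide":[0,0,0],"claw":-1},{"twist":[0,0,0],"slide":[0,0,0],"claw":-1},{"twist":[0,0,0],"slide":[0,0,0],"claw":-1}]' >/dev/null
python3 -m inch '[{"twist":[0,0,0],"slide":[0,0,0],"claw":-1},{"twist":[0,0,0],"slide":[0,0,0],"claw":-1},{"twist":[0,0,0],"slide":[0,0,0],"claw":-1},{"twist":[0,0,0],"slide":[0,0,0],"claw":-1},{"twist":[0,0,0],"slide":[0,0,0],"claw":-1},{"twist":[0,0,0],"slide":[0,0,0],"claw":-1},{"twist":[0,0,0],"slide":[0,0,0],"claw":-1},{"twist":[0,0,0],"slide":[0,0,0],"claw":-1},{"twist":[0,0,0],"slide":[0,0,0],"claw":-1},{"twist":[0,0,0],"slide":[0,0,0],"claw":-1}]' >/dev/null
python3 -m inch '[{"twist":[0,0,0],"slide":[0,0,0],"claw":-1},{"twist":[0,0,0],"slide":[0,0,0],"claw":-1},{"twist":[0,0,0],"slide":[0,0,0],"claw":-1},{"twist":[0,0,0],"slide":[0,0,0],"claw":-1},{"twist":[0,0,0],"slide":[0,0,0],"claw":-1},{"twist":[0,0,0],"slide":[0,0,0],"claw":-1}]'
python3 - <<'E'
from h import *
im=robot.snapshot('scene'); cv2.imwrite('pics/s2.png',im[:,:,::-1])
cv2.imwrite('pics/s2c.png',cv2.resize(im[100:330,60:366],None,fx=2.5,fy=2.5)[:,:,::-1])
E
```

```text
tool_pos: [578.3, 417.3, 212.7]
tool_rot: [3.132, 0.001, 2.234]
contact_force: [-0.1, 0.9, -1.5]
grip_width: 50.1
finger_force: 24.8
time_s: 5.8
tool_pos: [572.7, 413.8, 199.8]
tool_rot: [2.433, -0.001, 2.234]
contact_force: [-0.8, -0.9, -1.9]
grip_width: 50.2
finger_force: 24.8
time_s: 7.97
tool_pos: [576.0, 415.9, 206.6]
tool_rot: [2.426, 0.0, 2.234]
contact_force: [-0.3, 0.2, -0.5]
grip_width: 50.1
finger_force: 24.8
```

View pics/s2c.png

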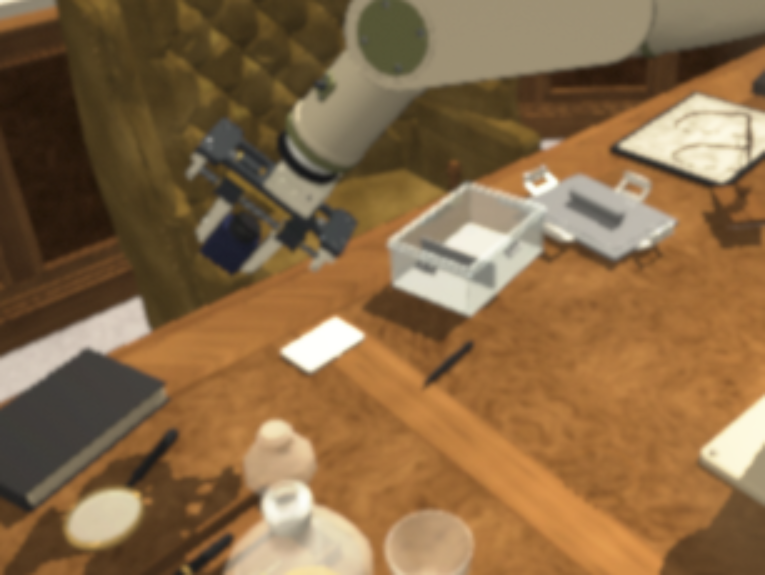

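The bottle was held at 41° for more than 2 s. Cards and stylus have not moved. Next: bring it upright and carry it to a viewpoint over the box.

```bash
python3 -m inch '[{"twist":[6,0,0],"slide":[0,0,0],"claw":-1},{"twist":[12,0,0],"slide":[0,0,0],"claw":-1},{"twist":[18,0,0],"slide":[0,0,0],"claw":-1},{"twist":[24,0,0],"slide":[0,0,0],"claw":-1},{"twist":[30,0,0],"slide":[0,0,0],"claw":-1},{"twist":[36,0,0],"slide":[0,0,0],"claw":-1},{"twist":[41,0,0],"slide":[0,0,0],"claw":-1},{"twist":[41,0,0],"slide":[0,0,0],"claw":-1},{"twist":[41,0,0],"slide":[0,0,0],"claw":-1},{"twist":[41,0,0],"slide":[0,0,0],"claw":-1}]' | tail -5
python3 go.py 570 -70 290 102
```

```text
tool_pos: [576.0, 415.9, 206.1]
tool_rot: [3.14, -0.0, 2.234]
contact_force: [0.2, -0.2, -0.8]
grip_width: 50.1
finger_force: 24.8
slide [-379.1, -303.8, -84.5] twist [0.1, -0.0, 26.0] at [576.  415.9 206.1] [179.9  -0.  128. ] F [ 0.2 -0.2 -0.8] w 50.1 t 8.8
```

```bash
python3 -m inch '[{"twist":[0,0,0],"slide":[-0.0292,-0.0234,-0.0065],"claw":-1},{"twist":[0,0,0],"slide":[-0.0584,-0.0468,-0.013],"claw":-1},{"twist":[0,0,0],"slide":[-0.0876,-0.0702,-0.0195],"claw":-1},{"twist":[0,0,0],"slide":[-0.1168,-0.0936,-0.026],"claw":-1},{"twist":[0,0,0],"slide":[-0.146,-0.117,-0.0325],"claw":-1},{"twist":[0,0,0],"slide":[-0.1752,-0.1404,-0.039],"claw":-1},{"twist":[0,0,0],"slide":[-0.2044,-0.1638,-0.0455],"claw":-1},{"twist":[0,0,0],"slide":[-0.2336,-0.1872,-0.052],"claw":-1},{"twist":[0,0,0],"slide":[-0.2628,-0.2106,-0.0585],"claw":-1},{"twist":[0,0,0],"slide":[-0.292,-0.234,-0.065],"claw":-1}]' | tail -5
python3 -m inch '[{"twist":[0,0,6],"slide":[-0.025,-0.020,-0.006],"claw":-1},{"twist":[0,0,12],"slide":[-0.05,-0.04,-0.013],"claw":-1},{"twist":[0,0,18],"slide":[-0.075,-0.06,-0.0195],"claw":-1},{"twist":[0,0,24],"slide":[-0.087,-0.07,-0.0195],"claw":-1},{"twist":[0,0,26],"slide":[-0.087,-0.07,-0.0195],"claw":-1},{"twist":[0,0,26],"slide":[-0.087,-0.07,-0.0195],"claw":-1},{"twist":[0,0,26],"slide":[-0.087,-0.07,-0.0195],"claw":-1},{"twist":[0,0,26],"slide":[-0.087,-0.07,-0.0195],"claw":-1}]' | tail -5
python3 - <<'E'
from h import *
c=robot.camera_info('wrist'); im=robot.snapshot('wrist'); cv2.imwrite('pics/w3.png',im[:,:,::-1]); np.save('c3.npy',c,allow_pickle=True)
E
```

```text
tool_pos: [570.3, 39.9, 273.5]
tool_rot: [3.137, 0.003, 2.234]
contact_force: [0.6, 0.6, -1.4]
grip_width: 50.3
finger_force: 24.8
tool_pos: [569.4, -69.3, 291.9]
tool_rot: [3.139, 0.001, 1.783]
contact_force: [-0.2, -0.0, -1.0]
grip_width: 50.2
finger_force: 24.8
```

View pics/w3.png

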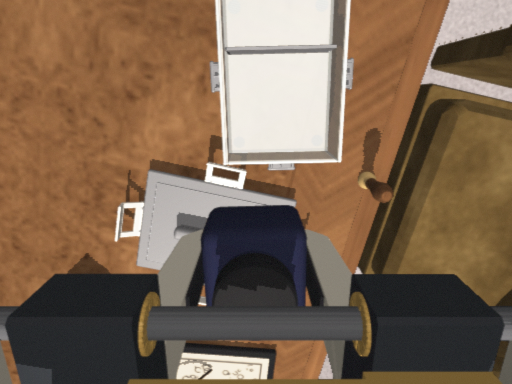

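Wrist view: box near corners at (223,164) and (341,162), partition top at y≈48, rim edges running up to (217,0) and (350,0). The lid is under the held bottle. Now fitting the rim edges.

Run:
```python
from h import *
c=np.load('c3.npy',allow_pickle=True).item(); im=cv2.imread('pics/w3.png'); S=cv2.cvtColor(im,cv2.COLOR_BGR2HSV)[...,1].astype(float); 
S=cv2.GaussianBlur(S,(3,3),0)
def cross(v,i0,st,th=70):   # first index from i0 going st where S<th
    i=i0
    while v[i]>=th: i+=st
    return i-st*(th-v[i])/(v[i-st]-v[i]+1e-9)
rows=[r for r in range(5,150) if not 50<r<100]
Lp=np.array([[cross(S[r],195,1),r] for r in rows]); Rp=np.array([[cross(S[r],375,-1),r] for r in rows])
B=np.array([[x,cross(S[:,x],172,-1)] for x in list(range(250,266))+list(range(300,335))])
def line(p):
    p=cast(c,p,80)[:,:2].astype(np.float32); vx,vy,x,y=cv2.fitLine(p,cv2.DIST_HUBER,0,.01,.01).ravel(); n=np.array([-vy,vx]); print('res',np.abs((p-[x,y])@n).mean().round(2)); return np.degrees(np.arctan2(vy,vx)),np.array([x,y])
l,r,b=line(Lp),line(Rp),line(B)
print('angles',l[0],r[0],b[0])
a=np.radians(np.mean([(l[0])%180-90,(r[0])%180-90])); ex=np.array([np.cos(a),np.sin(a)]); ey=np.array([-ex[1],ex[0]])
print('width',(r[1]-l[1])@ex)
cx=((r[1]+l[1])@ex)/2; cy=b[1]@ey+100; C=cx*ex+cy*ey; print('case',C.round(1),np.degrees(a).round(2))
P=cast(c,[[228,48.5],[334,46.5]],50)[:,:2]; print('partition y (exp 31)',((P-C)@ey).round(1))
for n,p in(('ink',(0,64)),('cards',(0,-35))): print(n,(C+p[0]*ex+p[1]*ey).round(1))
```

```text
res 0.1
res 0.05
res 0.08
angles -76.68521 -76.61842 13.464276
width 140.66718
case [577.5  36.3] 13.35
partition y (exp 31) [30.8 30.3]
ink [562.8  98.6]
cards [585.6   2.3]
```

```bash
python3 go.py 562.8 98.6 140 103.35
```

```text
slide [165.5, 28.4, 151.7] twist [0.1, 0.0, -1.2] at [569.5 -69.2 291.7] [179.9   0.  102.1] F [ 0.   0.9 -1.3] w 50.1 t 10.4
```

```bash
python3 -m inch '[{"twist":[0,0,-1.2],"slide":[0.035,0.006,0.0],"claw":-1},{"twist":[0,0,-1.2],"slide":[0.07,0.012,0.01],"claw":-1},{"twist":[0,0,-1.2],"slide":[0.105,0.018,0.03],"claw":-1},{"twist":[0,0,-1.2],"slide":[0.14,0.024,0.05],"claw":-1},{"twist":[0,0,-1.2],"slide":[0.1655,0.0284,0.08],"claw":-1},{"twist":[0,0,-1.2],"slide":[0.1655,0.0284,0.12],"claw":-1},{"twist":[0,0,-1.2],"slide":[0.1655,0.0284,0.15],"claw":-1},{"twist":[0,0,-1.2],"slide":[0.1655,0.0284,0.15],"claw":-1},{"twist":[0,0,-1.2],"slide":[0.1655,0.0284,0.15],"claw":-1},{"twist":[0,0,-1.2],"slide":[0.1655,0.0284,0.15],"claw":-1}]' >/dev/null
python3 go.py 562.8 98.6 14 103.35
```

```text
slide [0.9, -1.6, 129.4] twist [0.1, 0.0, -0.1] at [564.2  98.1 143.4] [179.9   0.  103.2] F [ 1.   0.  -0.1] w 49.7 t 11.2
```

```bash
python3 -m inch '[{"twist":[0,0,0],"slide":[0.001,-0.001,0.03],"claw":-1},{"twist":[0,0,0],"slide":[0.001,-0.001,0.06],"claw":-1},{"twist":[0,0,0],"slide":[0.001,-0.001,0.085],"claw":-1},{"twist":[0,0,0],"slide":[0.001,-0.001,0.105],"claw":-1},{"twist":[0,0,0],"slide":[0.001,-0.001,0.115],"claw":-1},{"twist":[0,0,0],"slide":[0.001,-0.001,0.122],"claw":-1},{"twist":[0,0,0],"slide":[0.001,-0.001,0.122],"claw":-1},{"twist":[0,0,0],"slide":[0.001,-0.001,0.122],"claw":-1},{"twist":[0,0,0],"slide":[0.001,-0.001,0.122],"claw":-1}]'
python3 go.py 562.8 98.6 13 103.35
```

```text
time_s: 11.98
tool_pos: [563.8, 98.7, 21.4]
tool_rot: [3.138, 0.0, 1.801]
contact_force: [0.5, -0.5, -0.9]
grip_width: 50.0
finger_force: 24.8
slide [0.1, -1.0, 8.4] twist [0.2, 0.0, -0.1] at [563.8  98.7  21.4] [179.8   0.  103.2] F [ 0.5 -0.5 -0.9] w 50.0 t 12.0
```

```bash
python3 -m inch '[{"twist":[0,0,0],"slide":[0,-0.001,0.005],"claw":-1},{"twist":[0,0,0],"slide":[0,-0.001,0.009],"claw":-1},{"twist":[0,0,0],"slide":[0,-0.001,0.009],"claw":-1},{"twist":[0,0,0],"slide":[0,-0.001,0.009],"claw":-1}]'
python3 -m inch '[{"twist":[0,0,0],"slide":[0,0,0],"claw":0.4},{"twist":[0,0,0],"slide":[0,0,0],"claw":0.4},{"twist":[0,0,0],"slide":[0,0,0],"claw":0.4},{"twist":[0,0,0],"slide":[0,0,0],"claw":0.4},{"twist":[0,0,0],"slide":[0,0,-0.01],"claw":0.4},{"twist":[0,0,0],"slide":[0,0,-0.04],"claw":0.4},{"twist":[0,0,0],"slide":[0,0,-0.08],"claw":0.4},{"twist":[0,0,0],"slide":[0,0,-0.12],"claw":1},{"twist":[0,0,0],"slide":[0,0,-0.16],"claw":1},{"twist":[0,0,0],"slide":[0,0,-0.2],"claw":1}]'
python3 go.py 560 200 240 110
python3 - <<'E'
from h import *
for n in('scene','top'):
    im=robot.snapshot(n); cv2.imwrite(f'pics/{n}3.png',im[:,:,::-1])
E
```

```text
time_s: 12.32
tool_pos: [561.4, 98.4, 10.4]
tool_rot: [3.141, 0.0, 1.801]
contact_force: [1.1, 0.5, 1.2]
grip_width: 49.7
finger_force: 24.9
time_s: 13.15
tool_pos: [560.5, 98.3, 212.9]
tool_rot: [3.141, 0.0, 1.801]
contact_force: [0.3, -0.0, -0.6]
grip_width: 80.7
finger_force: 0.0
slide [99.1, 22.7, -27.1] twist [0.0, 0.0, -6.8] at [560.5  98.3 212.9] [180.    0.  103.2] F [ 0.3 -0.  -0.6] w 80.7 t 13.2
```

```bash
python3 -m inch '[{"twist":[0,0,0],"slide":[0.034,0.009,-0.003],"claw":1},{"twist":[0,0,0],"slide":[0.068,0.018,-0.006],"claw":1},{"twist":[0,0,0],"slide":[0.102,0.027,-0.009],"claw":1},{"twist":[0,0,0],"slide":[0.137,0.037,-0.012],"claw":1},{"twist":[0,0,0],"slide":[0.137,0.037,-0.012],"claw":1},{"twist":[0,0,0],"slide":[0.137,0.037,-0.012],"claw":1},{"twist":[0,0,0],"slide":[0.137,0.037,-0.012],"claw":1}]' >/dev/null
python3 - <<'E'
from h import *
c=robot.camera_info('wrist'); im=robot.snapshot('wrist'); cv2.imwrite('pics/w4.png',im[:,:,::-1]); np.save('c4.npy',c,allow_pickle=True)
S=cv2.cvtColor(im,cv2.COLOR_RGB2HSV); print('cards',rect(c,win((S[...,1]<60)&(S[...,2]>170),200,60,330,230),9), 'stylus',rect(c,win(S[...,2]<70,60,100,160,230),6), proj(c,[[573,304,9],[428,200,5]]))
E
python3 go.py 573 304.3 100 95.8
```

```text
cards [ 573.5  303.9   94.4   62.3  -84.5 4487. ] stylus [430.3 207.   99.7  13.  -79.1 724. ] [[274.54656072 112.53012167]
 [137.52133734 169.94815478]]
slide [61.6, 22.1, 121.9] twist [-0.0, 0.0, 7.4] at [565.6 239.3 222. ] [-180.     0.   103.2] F [-0.7  0.1 -0.5] w 93.1 t 13.9
```

View pics/w4.png

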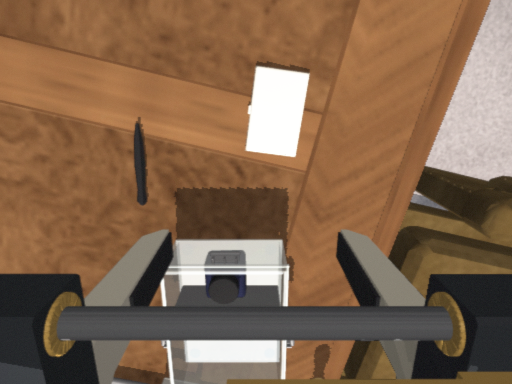

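Bottle stands in the ink bay at (226,280), cards at (277,110), stylus at (140,160), nothing displaced. Grasping the cards next.

```bash
python3 -m inch '[{"twist":[0,0,4],"slide":[0.0305,0.0112,0.015],"claw":1},{"twist":[0,0,7.7],"slide":[0.061,0.0224,0.035],"claw":1},{"twist":[0,0,7.7],"slide":[0.061,0.0224,0.075],"claw":1},{"twist":[0,0,7.7],"slide":[0.061,0.0224,0.115],"claw":1},{"twist":[0,0,7.7],"slide":[0.061,0.0224,0.15],"claw":1},{"twist":[0,0,7.7],"slide":[0.061,0.0224,0.18],"claw":1},{"twist":[0,0,7.7],"slide":[0.061,0.0224,0.18],"claw":1},{"twist":[0,0,7.7],"slide":[0.061,0.0224,0.18],"claw":1},{"twist":[0,0,7.7],"slide":[0.061,0.0224,0.18],"claw":1},{"twist":[0,0,7.7],"slide":[0.061,0.0224,0.18],"claw":1}]' >/dev/null
python3 go.py 573.5 303.9 3.5 95.5
```

```text
slide [-1.0, -2.9, 42.3] twist [0.3, -0.1, -0.0] at [576.1 305.1  45.9] [ 1.797e+02 -1.000e-01  9.550e+01] F [0.  0.8 0.8] w 92.6 t 14.7
```

```bash
python3 -m inch '[{"twist":[0,0,0],"slide":[0,0,0.02],"claw":1},{"twist":[0,0,0],"slide":[0,0,0.034],"claw":1},{"twist":[0,0,0],"slide":[0,0,0.038],"claw":1},{"twist":[0,0,0],"slide":[0,0,0.038],"claw":1},{"twist":[0,0,0],"slide":[0,0,0.038],"claw":1},{"twist":[0,0,0],"slide":[0,0,0.038],"claw":1}]' | tail -5
python3 -m inch '[{"twist":[0,0,0],"slide":[0,0,0],"claw":-1},{"twist":[0,0,0],"slide":[0,0,0],"claw":-1},{"twist":[0,0,0],"slide":[0,0,0],"claw":-1},{"twist":[0,0,0],"slide":[0,0,0],"claw":-1},{"twist":[0,0,0],"slide":[0,0,0],"claw":-1},{"twist":[0,0,0],"slide":[0,0,0],"claw":-1},{"twist":[0,0,0],"slide":[0,0,0],"claw":-1},{"twist":[0,0,0],"slide":[0,0,0],"claw":-1}]' 20
python3 go.py 585.6 2.3 12 103.35
```

```text
tool_pos: [574.2, 305.0, 5.2]
tool_rot: [3.14, -0.0, 1.667]
contact_force: [0.9, 0.5, 0.1]
grip_width: 93.0
finger_force: 0.0
time_s: 15.88
tool_pos: [573.8, 304.7, 4.3]
tool_rot: [3.141, -0.0, 1.667]
contact_force: [-0.0, 0.1, 2.1]
grip_width: 59.2
finger_force: 20.0
slide [-302.2, -17.2, -7.7] twist [0.0, -0.0, -7.8] at [573.8 304.7   4.3] [180.   -0.   95.5] F [-0.   0.1  2.1] w 59.2 t 15.9
```

```bash
python3 -m inch '[{"twist":[0,0,0],"slide":[0,0,-0.03],"claw":-1},{"twist":[0,0,0],"slide":[0,0,-0.07],"claw":-1},{"twist":[0,0,0],"slide":[0,0,-0.11],"claw":-1},{"twist":[0,0,0],"slide":[-0.015,0,-0.145],"claw":-1},{"twist":[0,0,0],"slide":[-0.05,-0.003,-0.16],"claw":-1},{"twist":[0,0,0],"slide":[-0.09,-0.006,-0.16],"claw":-1},{"twist":[0,0,0],"slide":[-0.13,-0.008,-0.16],"claw":-1},{"twist":[0,0,0],"slide":[-0.17,-0.010,-0.16],"claw":-1},{"twist":[0,0,0],"slide":[-0.21,-0.012,-0.16],"claw":-1},{"twist":[0,0,0],"slide":[-0.25,-0.014,-0.16],"claw":-1}]' | tail -5
python3 -m inch '[{"twist":[0,0,-4],"slide":[-0.03,-0.002,0],"claw":-1},{"twist":[0,0,-7.8],"slide":[-0.052,-0.003,0],"claw":-1},{"twist":[0,0,-7.8],"slide":[-0.052,-0.003,0],"claw":-1},{"twist":[0,0,-7.8],"slide":[-0.052,-0.003,0.0],"claw":-1},{"twist":[0,0,-7.8],"slide":[-0.052,-0.003,0.03],"claw":-1},{"twist":[0,0,-7.8],"slide":[-0.052,-0.003,0.05],"claw":-1},{"twist":[0,0,-7.8],"slide":[-0.052,-0.003,0.05],"claw":-1}]' | tail -5
python3 go.py 585.6 2.3 12 103.35
```

```text
tool_pos: [583.1, 52.8, 164.0]
tool_rot: [-3.141, -0.0, 1.667]
contact_force: [0.9, 0.6, -1.1]
grip_width: 59.8
finger_force: 20.0
tool_pos: [582.2, 4.1, 109.0]
tool_rot: [-3.134, -0.003, 1.803]
contact_force: [-1.0, 0.7, -2.1]
grip_width: 59.6
finger_force: 20.0
slide [-2.8, 3.6, 96.9] twist [-0.4, -0.2, -0.0] at [582.2   4.1 109. ] [-179.6   -0.2  103.3] F [-1.   0.7 -2.1] w 59.6 t 17.3
```

```bash
python3 -m inch '[{"twist":[0,0,0],"slide":[-0.002,0.002,0.03],"claw":-1},{"twist":[0,0,0],"slide":[-0.002,0.002,0.06],"claw":-1},{"twist":[0,0,0],"slide":[-0.002,0.002,0.08],"claw":-1},{"twist":[0,0,0],"slide":[-0.002,0.002,0.09],"claw":-1},{"twist":[0,0,0],"slide":[-0.002,0.002,0.094],"claw":-1},{"twist":[0,0,0],"slide":[-0.002,0.002,0.096],"claw":-1},{"twist":[0,0,0],"slide":[-0.002,0.002,0.096],"claw":-1},{"twist":[0,0,0],"slide":[-0.002,0.002,0.096],"claw":-1}]' 
python3 -m inch '[{"twist":[0,0,0],"slide":[0,0,0],"claw":0.48},{"twist":[0,0,0],"slide":[0,0,0],"claw":0.48},{"twist":[0,0,0],"slide":[0,0,0],"claw":0.48},{"twist":[0,0,0],"slide":[0,0,0],"claw":0.48},{"twist":[0,0,0],"slide":[0,0,-0.015],"claw":0.48},{"twist":[0,0,0],"slide":[0,0,-0.05],"claw":0.48},{"twist":[0,0,0],"slide":[0,0,-0.09],"claw":0.48},{"twist":[0,0,0],"slide":[0,0,-0.13],"claw":0.48},{"twist":[0,0,0],"slide":[0,0,-0.17],"claw":0},{"twist":[0,0,0],"slide":[0,0,-0.2],"claw":0}]' | tail -5
python3 go.py 430 160 220 101
```

```text
time_s: 17.97
tool_pos: [589.5, 1.0, 20.0]
tool_rot: [3.139, 0.001, 1.803]
contact_force: [0.5, -0.9, -1.6]
grip_width: 59.5
finger_force: 20.0
tool_pos: [588.9, 0.9, 222.5]
tool_rot: [3.138, 0.001, 1.803]
contact_force: [1.1, 0.1, -0.1]
grip_width: 59.8
finger_force: 0.0
slide [191.4, -118.0, 1.9] twist [0.2, 0.1, 2.3] at [588.9   0.9 222.5] [1.798e+02 1.000e-01 1.033e+02] F [ 1.1  0.1 -0.1] w 59.8 t 18.8
```

```bash
python3 -m inch '[{"twist":[0,0,0],"slide":[0.032,-0.0197,0],"claw":0.3},{"twist":[0,0,0],"slide":[0.064,-0.0394,0],"claw":0.3},{"twist":[0,0,0],"slide":[0.096,-0.059,0],"claw":0.3},{"twist":[0,0,0],"slide":[0.128,-0.0788,0],"claw":0.3},{"twist":[0,0,0],"slide":[0.16,-0.0985,0],"claw":0.3},{"twist":[0,0,0],"slide":[0.191,-0.118,0],"claw":0.3},{"twist":[0,0,2.3],"slide":[0.191,-0.118,0],"claw":0.3},{"twist":[0,0,2.3],"slide":[0.191,-0.118,0],"claw":0.3},{"twist":[0,0,2.3],"slide":[0.191,-0.118,0],"claw":0.3},{"twist":[0,0,2.3],"slide":[0.191,-0.118,0],"claw":0.3}]' | tail -5
python3 - <<'E'
from h import *
c=robot.camera_info('wrist'); im=robot.snapshot('wrist'); cv2.imwrite('pics/w5.png',im[:,:,::-1])
V=cv2.cvtColor(im,cv2.COLOR_RGB2HSV)[...,2]; print('stylus',rect(c,win(V<70,190,40,320,230),6), proj(c,[[430,207,6]]))
t=robot.snapshot('top'); cv2.imwrite('pics/top5.png',t[:,:,::-1])
a=cv2.resize(im,(400,300)); b=cv2.resize(t[140:230,195:315],(400,300),interpolation=cv2.INTER_CUBIC)
cv2.imwrite('pics/v5.png',np.hstack([a,b])[:,:,::-1])
E
python3 go.py 430.3 207 20 101
```

```text
tool_pos: [429.8, 159.2, 218.3]
tool_rot: [3.141, 0.0, 1.763]
contact_force: [0.7, -0.2, -0.3]
grip_width: 60.3
finger_force: 0.0
stylus [429.9 206.5  98.4  11.6 -78.8 760. ] [[263.21395711 124.78143213]]
slide [47.2, 9.6, 198.1] twist [-0.0, 0.0, -0.0] at [429.9 158.9 218.1] [-180.    0.  101.] F [-0.1  0.4 -0.2] w 60.4 t 19.7
```

View pics/v5.png

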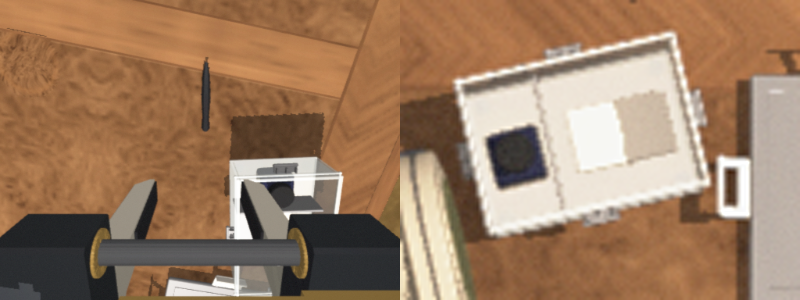

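The inset shows the ink standing in its bay and the cards flat in the large bay. Stylus at (207,95), unmoved; grasping it now.

```bash
python3 -m inch '[{"twist":[0,0,0],"slide":[0.023,0.005,0.03],"claw":0.3},{"twist":[0,0,0],"slide":[0.0467,0.0093,0.06],"claw":0.3},{"twist":[0,0,0],"slide":[0.0467,0.0093,0.1],"claw":0.3},{"twist":[0,0,0],"slide":[0.0467,0.0093,0.14],"claw":0.3},{"twist":[0,0,0],"slide":[0.0467,0.0093,0.17],"claw":0.3},{"twist":[0,0,0],"slide":[0.0467,0.0093,0.19],"claw":0.3},{"twist":[0,0,0],"slide":[0.0467,0.0093,0.19],"claw":0.3},{"twist":[0,0,0],"slide":[0.0467,0.0093,0.19],"claw":0.3},{"twist":[0,0,0],"slide":[0.0467,0.0093,0.19],"claw":0.3},{"twist":[0,0,0],"slide":[0.0467,0.0093,0.19],"claw":0.3}]' >/dev/null
python3 go.py 429.9 206.5 4 101
```

```text
slide [-0.9, -1.9, 26.4] twist [0.2, -0.0, -0.0] at [431.5 207.7  30.4] [179.8  -0.  101. ] F [-0.2 -0.2  0.2] w 60.6 t 20.6
```

```bash
python3 -m inch '[{"twist":[0,0,0],"slide":[0,0,0.013],"claw":0.3},{"twist":[0,0,0],"slide":[0,0,0.024],"claw":0.3},{"twist":[0,0,0],"slide":[0,0,0.024],"claw":0.3},{"twist":[0,0,0],"slide":[0,0,0.024],"claw":0.3},{"twist":[0,0,0],"slide":[0,0,0.024],"claw":0.3},{"twist":[0,0,0],"slide":[0,0,0.024],"claw":0.3}]' | tail -5
python3 -m inch '[{"twist":[0,0,0],"slide":[0,0,0],"claw":-1},{"twist":[0,0,0],"slide":[0,0,0],"claw":-1},{"twist":[0,0,0],"slide":[0,0,0],"claw":-1},{"twist":[0,0,0],"slide":[0,0,0],"claw":-1},{"twist":[0,0,0],"slide":[0,0,0],"claw":-1},{"twist":[0,0,0],"slide":[0,0,0],"claw":-1},{"twist":[0,0,0],"slide":[0,0,0],"claw":-1},{"twist":[0,0,0],"slide":[0,0,0],"claw":-1},{"twist":[0,0,0],"slide":[0,0,0],"claw":-1},{"twist":[0,0,0],"slide":[0,0,0],"claw":-1}]' 15
python3 go.py 585 4 150 103.35
```

```text
tool_pos: [430.0, 207.5, 4.9]
tool_rot: [3.141, -0.0, 1.763]
contact_force: [0.0, 0.8, 0.0]
grip_width: 60.4
finger_force: 0.0
time_s: 21.9
tool_pos: [429.5, 207.3, 4.1]
tool_rot: [-3.142, -0.0, 1.763]
contact_force: [0.9, -0.7, 0.5]
grip_width: 12.2
finger_force: 15.0
slide [-229.2, 113.8, -145.9] twist [-0.0, -0.0, -2.3] at [429.5 207.3   4.1] [-180.   -0.  101.] F [ 0.9 -0.7  0.5] w 12.2 t 21.9
```

```bash
python3 -m inch '[{"twist":[0,0,0],"slide":[0,0,-0.03],"claw":-1},{"twist":[0,0,0],"slide":[0,0,-0.07],"claw":-1},{"twist":[0,0,0],"slide":[0,0,-0.11],"claw":-1},{"twist":[0,0,0],"slide":[-0.01,0.005,-0.145],"claw":-1},{"twist":[0,0,0],"slide":[-0.045,0.0225,-0.15],"claw":-1},{"twist":[0,0,0],"slide":[-0.08,0.04,-0.15],"claw":-1},{"twist":[0,0,0],"slide":[-0.115,0.0575,-0.15],"claw":-1},{"twist":[0,0,0],"slide":[-0.15,0.075,-0.15],"claw":-1},{"twist":[0,0,0],"slide":[-0.185,0.0925,-0.15],"claw":-1},{"twist":[0,0,-1],"slide":[-0.215,0.107,-0.15],"claw":-1}]' | tail -5
python3 -m inch '[{"twist":[0,0,-1.3],"slide":[-0.0145,0.0065,0],"claw":-1},{"twist":[0,0,-1.3],"slide":[-0.0145,0.0065,0],"claw":-1},{"twist":[0,0,-1.3],"slide":[-0.0145,0.0065,0],"claw":-1},{"twist":[0,0,-1.3],"slide":[-0.0145,0.0065,0],"claw":-1},{"twist":[0,0,-1.3],"slide":[-0.0145,0.0065,0],"claw":-1},{"twist":[0,0,-1.3],"slide":[-0.0145,0.0065,0],"claw":-1},{"twist":[0,0,-1.3],"slide":[-0.0145,0.0065,0],"claw":-1}]' | tail -5
python3 go.py 585 4 22 103.35
```

```text
tool_pos: [576.8, 14.3, 154.1]
tool_rot: [3.141, 0.0, 1.779]
contact_force: [0.9, 0.9, -0.1]
grip_width: 11.9
finger_force: 15.0
tool_pos: [584.6, 4.8, 154.3]
tool_rot: [3.141, -0.0, 1.804]
contact_force: [0.4, 0.0, -0.3]
grip_width: 12.2
finger_force: 15.0
slide [-0.9, 0.1, 132.3] twist [0.0, -0.0, 0.0] at [584.6   4.8 154.3] [180.   -0.  103.4] F [ 0.4  0.  -0.3] w 12.2 t 23.3
```

```bash
python3 -m inch '[{"twist":[0,0,0],"slide":[0,0,0.04],"claw":-1},{"twist":[0,0,0],"slide":[0,0,0.08],"claw":-1},{"twist":[0,0,0],"slide":[0,0,0.11],"claw":-1},{"twist":[0,0,0],"slide":[0,0,0.125],"claw":-1},{"twist":[0,0,0],"slide":[0,0,0.133],"claw":-1},{"twist":[0,0,0],"slide":[0,0,0.133],"claw":-1},{"twist":[0,0,0],"slide":[0,0,0.133],"claw":-1},{"twist":[0,0,0],"slide":[0,0,0.133],"claw":-1},{"twist":[0,0,0],"slide":[0,0,0.133],"claw":-1}]'  | tail -5
python3 -m inch '[{"twist":[0,0,0],"slide":[0,0,0],"claw":-0.4},{"twist":[0,0,0],"slide":[0,0,0],"claw":-0.4},{"twist":[0,0,0],"slide":[0,0,0],"claw":-0.4},{"twist":[0,0,0],"slide":[0,0,0],"claw":-0.4},{"twist":[0,0,0],"slide":[0,0,-0.015],"claw":-0.4},{"twist":[0,0,0],"slide":[0,0,-0.05],"claw":-0.4},{"twist":[0,0,0],"slide":[0,0,-0.09],"claw":-0.4},{"twist":[0,0,0],"slide":[0,0,-0.13],"claw":-0.2},{"twist":[0,0,0],"slide":[0,0,-0.17],"claw":0},{"twist":[0,0,0],"slide":[0,0,-0.2],"claw":0}]' | tail -5
python3 go.py 537 -185 240 180
```

```text
tool_pos: [586.7, 3.8, 23.4]
tool_rot: [3.138, 0.001, 1.803]
contact_force: [0.6, -0.2, 0.1]
grip_width: 11.8
finger_force: 15.0
tool_pos: [585.7, 3.8, 225.3]
tool_rot: [3.138, 0.001, 1.803]
contact_force: [1.6, 1.1, 0.7]
grip_width: 43.2
finger_force: 0.0
slide [-172.5, -90.8, -14.8] twist [0.1, 0.2, -76.7] at [585.7   3.8 225.3] [1.798e+02 1.000e-01 1.033e+02] F [1.6 1.1 0.7] w 43.2 t 24.9
```

```bash
python3 -m inch '[{"twist":[0,0,-7],"slide":[-0.020,0,-0.003],"claw":1},{"twist":[0,0,-14],"slide":[-0.040,0,-0.006],"claw":1},{"twist":[0,0,-21],"slide":[-0.060,0,-0.009],"claw":1},{"twist":[0,0,-28],"slide":[-0.080,0,-0.012],"claw":1},{"twist":[0,0,-35],"slide":[-0.10,0,-0.015],"claw":1},{"twist":[0,0,-42],"slide":[-0.12,0,-0.015],"claw":1},{"twist":[0,0,-49],"slide":[-0.14,0,-0.015],"claw":1},{"twist":[0,0,-56],"slide":[-0.16,0,-0.015],"claw":1},{"twist":[0,0,-63],"slide":[-0.18,0,-0.015],"claw":1},{"twist":[0,0,-70],"slide":[-0.199,-0.002,-0.015],"claw":1}]' | tail -5
python3 -m inch '[{"twist":[0,0,-6.7],"slide":[0,0,0],"claw":1},{"twist":[0,0,-6.7],"slide":[0,0,0],"claw":1},{"twist":[0,0,-6.7],"slide":[0,0,0],"claw":1},{"twist":[0,0,-6.7],"slide":[0,0,0],"claw":1},{"twist":[0,0,-6.7],"slide":[0,0,0],"claw":1}]' | tail -5
python3 - <<'E'
from h import *
c=robot.camera_info('wrist'); im=robot.snapshot('wrist'); cv2.imwrite('pics/w6.png',im[:,:,::-1]); np.save('c6.npy',c,allow_pickle=True)
t=robot.snapshot('top'); cv2.imwrite('pics/top6.png',t[:,:,::-1])
im=cv2.resize(im,(400,300)); b=cv2.resize(t[120:240,195:355],(400,300),interpolation=cv2.INTER_CUBIC)
cv2.imwrite('pics/v6.png',np.hstack([im,b])[:,:,::-1])
E
```

```text
tool_pos: [629.0, -191.3, 236.0]
tool_rot: [3.141, -0.0, 3.031]
contact_force: [0.2, -0.0, 0.4]
grip_width: 93.0
finger_force: 0.0
tool_pos: [628.8, -189.6, 236.2]
tool_rot: [3.141, 0.0, 3.14]
contact_force: [0.1, 0.0, 1.0]
grip_width: 92.9
finger_force: 0.0
```

View pics/v6.png

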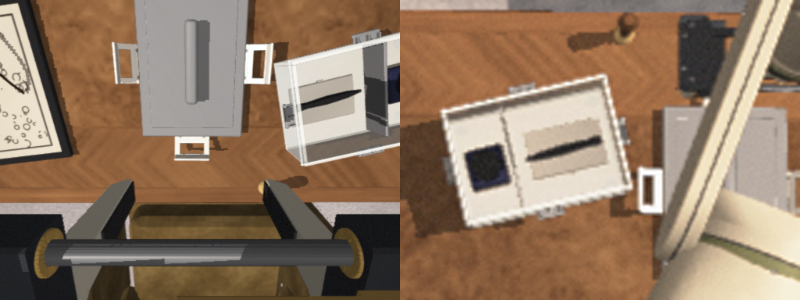

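The stylus lies on the cards and the ink stands in its bay. In the wrist view (full pixels) the lid spans cols 178–315 with its near edge at row ~173, and the handle is centred near (251,78). Fitting the lid edges.

```bash
python3 - <<'E'
from h import *
c=np.load('c6.npy',allow_pickle=True).item(); im=cv2.imread('pics/w6.png'); S=cv2.GaussianBlur(cv2.cvtColor(im,cv2.COLOR_BGR2HSV)[...,1].astype(float),(3,3),0)
def cross(v,i0,st,th=70):
    i=i0
    while v[i]>=th: i+=st
    return i-st*(th-v[i])/(v[i-st]-v[i]+1e-9)
rl=[r for r in range(5,165) if not 45<r<120]
L=np.array([[cross(S[r],168,1),r] for r in rl]); Rr=np.array([[cross(S[r],326 if r>100 else 330,-1),r] for r in rl])
B=np.array([[x,cross(S[:,x],185,-1)] for x in list(range(190,215))+list(range(277,300))])
def line(p):
    p=cast(c,p,17)[:,:2].astype(np.float32); vx,vy,x,y=cv2.fitLine(p,cv2.DIST_HUBER,0,.01,.01).ravel(); n=np.array([-vy,vx]); d=np.abs((p-[x,y])@n); print('res',d.mean().round(2),d.max().round(2)); return np.degrees(np.arctan2(vy,vx)),np.array([x,y])
l,r,b=line(L),line(Rr),line(B); print(l,r,b)
g=np.radians(np.mean([(l[0]+90)%180-90,(r[0]+90)%180-90])); u=np.array([np.cos(g),np.sin(g)]); v=np.array([-u[1],u[0]])
print('width',(r[1]-l[1])@v); C=((l[1]+r[1])@v)/2*v+(b[1]@u-108)*u; print('lid',C.round(1),'long axis deg',np.degrees(g).round(2))
V=cv2.GaussianBlur(cv2.cvtColor(im,cv2.COLOR_BGR2GRAY),(3,3),0)
for row in(50,78,110): print(row,V[row,225:280:2].tolist())
E
python3 go.py 537 -190 60 180
```

```text
res 0.05 0.13
res 0.06 0.13
res 0.05 0.34
(np.float32(-0.40920925), array([ 542.40814, -276.42838], dtype=float32)) (np.float32(-0.37292054), array([ 542.82965, -121.41839], dtype=float32)) (np.float32(89.60783), array([ 641.4155 , -226.22672], dtype=float32))
width 155.00925
lid [ 533.6 -198.9] long axis deg -0.39
50 [161, 161, 161, 161, 160, 152, 149, 167, 173, 168, 161, 155, 136, 103, 88, 95, 96, 96, 95, 95, 96, 104, 146, 159, 160, 160, 160, 160]
78 [162, 161, 161, 160, 159, 154, 146, 164, 172, 166, 160, 155, 138, 103, 87, 96, 96, 96, 96, 96, 97, 123, 159, 160, 160, 160, 160, 159]
110 [163, 163, 162, 162, 162, 159, 148, 161, 168, 165, 161, 157, 138, 104, 89, 95, 95, 96, 95, 96, 96, 123, 159, 160, 160, 160, 160, 160]
slide [91.9, -0.4, 176.3] twist [0.0, 0.0, -0.0] at [ 628.9 -189.7  236.3] [180.   0. 180.] F [-0.6  0.1  0.2] w 92.9 t 26.2
```

Run:
```python
from h import *
c=np.load('c6.npy',allow_pickle=True).item(); print(c['extrinsics'][:3].round(3).tolist())
print(cast(c,[[236,78],[252,78],[268,78]],41).round(1).tolist(),cast(c,[[236,78],[252,78],[268,78]],17).round(1).tolist())
print(proj(c,[[533.6,-198.9,41],[533.6,-198.9,17],[533.6,-207.9,41],[533.6,-189.9,41]]).round(1).tolist())
im=cv2.imread('pics/w6.png'); t=cv2.imread('pics/top6.png')
cv2.imwrite('pics/lid.png',cv2.resize(im[0:200,140:370],None,fx=3,fy=3,interpolation=cv2.INTER_CUBIC))
```

```text
[[0.003, 0.956, 0.295, 545.191], [1.0, -0.003, -0.001, -188.646], [-0.0, 0.295, -0.956, 402.187]]
[[531.4, -207.9, 41.0], [531.4, -191.0, 41.0], [531.5, -174.1, 41.0]] [[530.5, -209.1, 17.0], [530.5, -191.1, 17.0], [530.6, -173.1, 17.0]]
[[244.5, 80.2], [245.1, 80.9], [236.0, 80.2], [253.0, 80.2]]
```

View pics/lid.png

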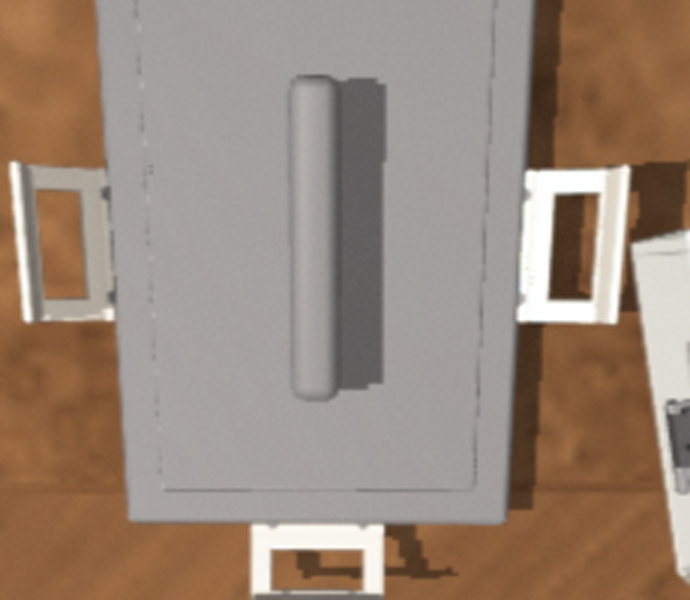

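The crop confirms the handle (300–335 px wide band) is centred on the fitted lid pose. Grasping it.

```bash
python3 -m inch '[{"twist":[0,0,0.4],"slide":[0.032,-0.003,0.02],"claw":0.2},{"twist":[0,0,0.4],"slide":[0.064,-0.006,0.04],"claw":0.2},{"twist":[0,0,0.4],"slide":[0.0953,-0.0092,0.06],"claw":0.2},{"twist":[0,0,0.4],"slide":[0.0953,-0.0092,0.1],"claw":0.2},{"twist":[0,0,0.4],"slide":[0.0953,-0.0092,0.14],"claw":0.2},{"twist":[0,0,0.4],"slide":[0.0953,-0.0092,0.17],"claw":0.2},{"twist":[0,0,0.4],"slide":[0.0953,-0.0092,0.185],"claw":0.2},{"twist":[0,0,0.4],"slide":[0.0953,-0.0092,0.185],"claw":0.2},{"twist":[0,0,0.4],"slide":[0.0953,-0.0092,0.185],"claw":0.2},{"twist":[0,0,0.4],"slide":[0.0953,-0.0092,0.185],"claw":0.2}]' >/dev/null
python3 -m inch '[{"twist":[0,0,0],"slide":[0,0,0.015],"claw":0.2},{"twist":[0,0,0],"slide":[0,0,0.028],"claw":0.2},{"twist":[0,0,0],"slide":[0,0,0.028],"claw":0.2},{"twist":[0,0,0],"slide":[0,0,0.028],"claw":0.2},{"twist":[0,0,0],"slide":[0,0,0.028],"claw":0.2},{"twist":[0,0,0],"slide":[0,0,0.028],"claw":0.2}]' >/dev/null
python3 go.py 533.6 -198.9 21 179.6
```

```text
slide [0.6, 0.9, 3.2] twist [-0.0, 0.1, 0.0] at [ 534.2 -199.8   24.2] [-1.800e+02  1.000e-01  1.796e+02] F [-0.3 -0.2  0.3] w 55.6 t 27.6
```

```bash
python3 -m inch '[{"twist":[0,0,0],"slide":[0,0.001,0.002],"claw":0.2},{"twist":[0,0,0],"slide":[0,0.001,0.002],"claw":-1},{"twist":[0,0,0],"slide":[0,0.001,0.002],"claw":-1},{"twist":[0,0,0],"slide":[0,0.001,0.002],"claw":-1},{"twist":[0,0,0],"slide":[0,0.001,0.002],"claw":-1},{"twist":[0,0,0],"slide":[0,0.001,0.002],"claw":-1},{"twist":[0,0,0],"slide":[0,0.001,0.002],"claw":-1},{"twist":[0,0,0],"slide":[0,0.001,0.002],"claw":-1},{"twist":[0,0,0],"slide":[0,0.001,0.002],"claw":-1},{"twist":[0,0,0],"slide":[0,0.001,0.002],"claw":-1}]' 45
python3 go.py 577.5 36.3 180 103.35
```

```text
time_s: 28.42
tool_pos: [533.5, -198.6, 21.2]
tool_rot: [-3.141, 0.0, 3.135]
contact_force: [0.0, 0.0, 0.3]
grip_width: 17.5
finger_force: 45.0
slide [-42.3, 235.2, -158.9] twist [-0.0, 0.0, 76.3] at [ 533.5 -198.6   21.2] [-180.     0.   179.6] F [0.  0.  0.3] w 17.5 t 28.4
```

```bash
python3 -m inch '[{"twist":[0,0,0],"slide":[0,0,-0.012],"claw":-1},{"twist":[0,0,0],"slide":[0,0,-0.035],"claw":-1},{"twist":[0,0,0],"slide":[0,0,-0.065],"claw":-1},{"twist":[0,0,0],"slide":[0,0,-0.095],"claw":-1},{"twist":[0,0,0],"slide":[0,0,-0.125],"claw":-1},{"twist":[0,0,0],"slide":[0,0,-0.15],"claw":-1},{"twist":[0,0,0],"slide":[0,0,-0.16],"claw":-1},{"twist":[0,0,0],"slide":[0,0,-0.16],"claw":-1}]' | tail -5
python3 -m inch '[{"twist":[0,0,5],"slide":[-0.004,0.020,0],"claw":-1},{"twist":[0,0,11],"slide":[-0.009,0.045,0],"claw":-1},{"twist":[0,0,17],"slide":[-0.013,0.07,0],"claw":-1},{"twist":[0,0,23],"slide":[-0.018,0.095,0],"claw":-1},{"twist":[0,0,29],"slide":[-0.022,0.12,0],"claw":-1},{"twist":[0,0,35],"slide":[-0.027,0.145,0],"claw":-1},{"twist":[0,0,41],"slide":[-0.031,0.17,0],"claw":-1},{"twist":[0,0,47],"slide":[-0.036,0.195,0],"claw":-1},{"twist":[0,0,53],"slide":[-0.04,0.22,0],"claw":-1},{"twist":[0,0,59],"slide":[-0.0423,0.235,0],"claw":-1}]' | tail -5
python3 -m inch '[{"twist":[0,0,6],"slide":[0,0,0],"claw":-1},{"twist":[0,0,12],"slide":[0,0,0],"claw":-1},{"twist":[0,0,17.3],"slide":[0,0,0],"claw":-1},{"twist":[0,0,17.3],"slide":[0,0,0],"claw":-1},{"twist":[0,0,17.3],"slide":[0,0,0],"claw":-1},{"twist":[0,0,17.3],"slide":[0,0,0],"claw":-1},{"twist":[0,0,17.3],"slide":[0,0,0],"claw":-1}]' | tail -5
python3 go.py 577.5 36.3 110 103.35
python3 - <<'E'
from h import *
t=robot.snapshot('top'); s=robot.snapshot('scene'); cv2.imwrite('pics/top7.png',t[:,:,::-1]); cv2.imwrite('pics/s7.png',s[:,:,::-1])
b=cv2.resize(s[150:240,200:320],(400,300),interpolation=cv2.INTER_CUBIC);a=cv2.resize(t[110:230,190:350],(400,300),interpolation=cv2.INTER_CUBIC)
cv2.imwrite('pics/v7.png',np.hstack([a,b])[:,:,::-1])
E
```

```text
tool_pos: [535.2, -199.2, 184.9]
tool_rot: [-3.139, 0.005, 3.135]
contact_force: [0.3, 0.2, -1.8]
grip_width: 18.0
finger_force: 45.0
tool_pos: [576.1, 38.8, 178.2]
tool_rot: [-3.139, -0.003, 2.101]
contact_force: [-0.2, 0.2, -1.6]
grip_width: 17.7
finger_force: 45.0
tool_pos: [577.0, 36.1, 180.3]
tool_rot: [-3.14, -0.0, 1.805]
contact_force: [0.4, -0.3, -3.1]
grip_width: 17.5
finger_force: 45.0
slide [0.1, 0.6, 70.3] twist [-0.1, -0.0, 0.1] at [577.   36.1 180.3] [-179.9   -0.   103.4] F [ 0.4 -0.3 -3.1] w 17.5 t 30.5
```

View pics/v7.png

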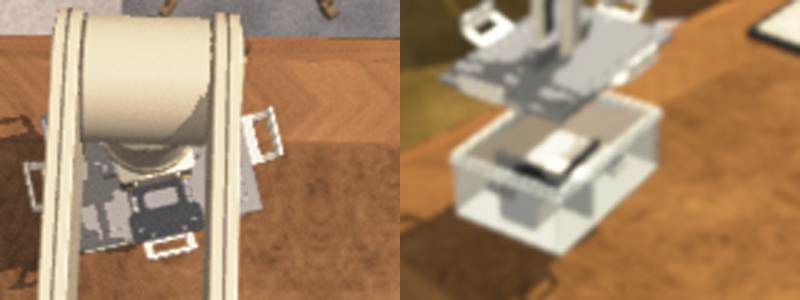

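Lid hangs level over the box and aligned with it. Lowering.

```bash
python3 -m inch '[{"twist":[0,0,0],"slide":[0,0,0.02],"claw":-1},{"twist":[0,0,0],"slide":[0,0,0.04],"claw":-1},{"twist":[0,0,0],"slide":[0,0,0.058],"claw":-1},{"twist":[0,0,0],"slide":[0,0,0.07],"claw":-1},{"twist":[0,0,0],"slide":[0,0,0.076],"claw":-1},{"twist":[0,0,0],"slide":[0,0,0.076],"claw":-1},{"twist":[0,0,0],"slide":[0,0,0.076],"claw":-1},{"twist":[0,0,0],"slide":[0,0,0.076],"claw":-1}]' | tail -5
python3 go.py 577.5 36.3 93 103.35
python3 -m inch '[{"twist":[0,0,0],"slide":[0,0,0.003],"claw":-1},{"twist":[0,0,0],"slide":[0,0,0.006],"claw":-1},{"twist":[0,0,0],"slide":[0,0,0.008],"claw":-1},{"twist":[0,0,0],"slide":[0,0,0.010],"claw":-1},{"twist":[0,0,0],"slide":[0,0,0.01],"claw":-1},{"twist":[0,0,0],"slide":[0,0,0.01],"claw":-1},{"twist":[0,0,0],"slide":[0,0,0.01],"claw":-1}]'
```

```text
tool_pos: [578.4, 36.2, 106.6]
tool_rot: [3.139, 0.001, 1.803]
contact_force: [0.5, -1.0, -3.0]
grip_width: 17.7
finger_force: 45.0
slide [0.3, -0.9, 13.6] twist [0.1, 0.0, -0.0] at [578.4  36.2 106.6] [179.9   0.  103.3] F [ 0.5 -1.  -3. ] w 17.7 t 31.3
time_s: 31.85
tool_pos: [577.4, 36.2, 95.1]
tool_rot: [-3.142, 0.0, 1.803]
contact_force: [-0.6, 0.1, -2.1]
grip_width: 17.5
finger_force: 45.0
```

```bash
python3 -m inch '[{"twist":[0,0,0],"slide":[0,0,0.002],"claw":-1},{"twist":[0,0,0],"slide":[0,0,0.003],"claw":-1},{"twist":[0,0,0],"slide":[0,0,0.003],"claw":-1},{"twist":[0,0,0],"slide":[0,0,0.003],"claw":-1}]'
python3 -m inch '[{"twist":[0,0,0],"slide":[0,0,0],"claw":0.2},{"twist":[0,0,0],"slide":[0,0,0],"claw":0.2},{"twist":[0,0,0],"slide":[0,0,0],"claw":0.2},{"twist":[0,0,0],"slide":[0,0,0],"claw":0.2},{"twist":[0,0,0],"slide":[0,0,0],"claw":0.2},{"twist":[0,0,0],"slide":[0,0,-0.01],"claw":0.2},{"twist":[0,0,0],"slide":[0,0,-0.04],"claw":0.2},{"twist":[0,0,0],"slide":[0,0,-0.08],"claw":-1},{"twist":[0,0,0],"slide":[0,0,-0.12],"claw":-1},{"twist":[0,0,0],"slide":[-0.02,0,-0.16],"claw":-1}]'
```

```text
time_s: 32.18
tool_pos: [577.6, 36.3, 92.2]
tool_rot: [3.141, -0.0, 1.803]
contact_force: [1.1, 0.8, -3.8]
grip_width: 17.9
finger_force: 45.0
time_s: 33.02
tool_pos: [581.2, 20.3, 252.5]
tool_rot: [3.141, -0.001, 1.806]
contact_force: [0.6, 0.2, 0.5]
grip_width: 40.3
finger_force: 0.0
```

```bash
python3 -m inch '[{"twist":[0,0,0],"slide":[-0.03,0,-0.02],"claw":-1},{"twist":[0,0,0],"slide":[-0.065,0,-0.04],"claw":-1},{"twist":[0,0,0],"slide":[-0.1,0,-0.06],"claw":-1},{"twist":[0,0,0],"slide":[-0.1,0,-0.07],"claw":-1},{"twist":[0,0,0],"slide":[-0.1,0,-0.07],"claw":-1},{"twist":[0,0,0],"slide":[-0.1,0,-0.07],"claw":-1},{"twist":[0,0,0],"slide":[-0.1,0,-0.07],"claw":-1}]' | tail -5
python3 - <<'E'
from h import *
c=robot.camera_info('wrist'); im=robot.snapshot('wrist'); cv2.imwrite('pics/w8.png',im[:,:,::-1]); np.save('c8.npy',c,allow_pickle=True)
s=robot.snapshot('scene'); cv2.imwrite('pics/s8.png',s[:,:,::-1])
b=cv2.resize(s[150:240,200:320],(400,300),interpolation=cv2.INTER_CUBIC)
cv2.imwrite('pics/v8.png',np.hstack([cv2.resize(im,(400,300)),b])[:,:,::-1])
a=np.radians(13.35); ex=np.array([np.cos(a),np.sin(a)]); ey=np.array([-ex[1],ex[0]]); C=np.array([577.5,36.3])
print(proj(c,[np.r_[C+x*ex+y*ey,88] for x,y in((-78,-108),(78,-108),(78,108),(-78,108))]).round(1).tolist())
E
```

```text
tool_pos: [604.3, -78.1, 318.5]
tool_rot: [-3.14, -0.001, 1.804]
contact_force: [-0.4, 0.1, -0.3]
grip_width: 0.3
finger_force: 0.0
[[192.7, 154.4], [318.6, 154.3], [330.6, -50.8], [181.0, -50.6]]
```

View pics/v8.png

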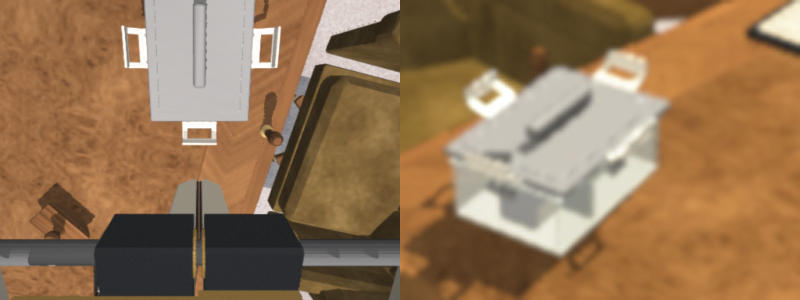

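Lid seated: expected corner projections (192.7,154.4) and (318.6,154.3) match the seen ones within a pixel. Now the -y clip: fingers about 33 mm apart press its side arms down from above, then push in.

```bash
cat > cf.py <<'E'
# cf.py x y z yaw_off(deg rel. to case; 90=tool x along case y) : target in case frame
import sys,subprocess; from h import *
a=np.radians(13.35); ex=np.array([np.cos(a),np.sin(a)]); ey=np.array([-ex[1],ex[0]]); C=np.array([577.5,36.3])
x,y,z,w=map(float,sys.argv[1:5]); p=C+x*ex+y*ey
s=robot.get_state(); d=np.array(s['tool_pos'][:2])-C; print('case-frame xy',(d@ex).round(1),(d@ey).round(1),'z',s['tool_pos'][2].round(1),'F case',np.round([s['contact_force'][:2]@ex,s['contact_force'][:2]@ey,s['contact_force'][2]],1))
print(subprocess.run(['python3','go.py',str(p[0]),str(p[1]),str(z),str(w+13.35)],capture_output=True,text=True).stdout)
E
python3 cf.py 0 -130 135 90
```

```text
case-frame xy -0.5 -117.2 z 318.0 F case [-0.4 -0.5  0.1]
slide [-13.0, 0.8, 182.9] twist [-0.1, -0.1, 0.0] at [604.1 -77.8 318. ] [-1.799e+02 -1.000e-01  1.034e+02] F [-0.2 -0.6  0.1] w 0.4 t 33.7
```

```bash
python3 -m inch '[{"twist":[0,0,0],"slide":[-0.006,0.0005,0.03],"claw":-0.3},{"twist":[0,0,0],"slide":[-0.013,0.0005,0.06],"claw":-0.3},{"twist":[0,0,0],"slide":[-0.013,0.0005,0.1],"claw":-0.3},{"twist":[0,0,0],"slide":[-0.013,0.0005,0.14],"claw":-0.3},{"twist":[0,0,0],"slide":[-0.013,0.0005,0.17],"claw":-0.3},{"twist":[0,0,0],"slide":[-0.013,0.0005,0.183],"claw":-0.3},{"twist":[0,0,0],"slide":[-0.013,0.0005,0.183],"claw":-0.3},{"twist":[0,0,0],"slide":[-0.013,0.0005,0.183],"claw":-0.3},{"twist":[0,0,0],"slide":[-0.013,0.0005,0.183],"claw":-0.3}]' | tail -2
python3 cf.py 0 -130 85 90
python3 -m inch '[{"twist":[0,0,0],"slide":[0,0,0.008],"claw":-0.3},{"twist":[0,0,0],"slide":[0,0,0.016],"claw":-0.3},{"twist":[0,0,0],"slide":[0,0,0.024],"claw":-0.3},{"twist":[0,0,0],"slide":[0,0,0.032],"claw":-0.3},{"twist":[0,0,0],"slide":[0,0,0.040],"claw":-0.3},{"twist":[0,0,0],"slide":[0,0,0.050],"claw":-0.3},{"twist":[0,0,0],"slide":[0,0,0.050],"claw":-0.3},{"twist":[0,0,0],"slide":[0,0,0.05],"claw":-0.3}]'
python3 cf.py 0 -130 50 90
```

```text
grip_width: 32.6
finger_force: 0.0
case-frame xy 1.9 -132.0 z 139.2 F case [ 0.8 -1.4 -0.4]
slide [2.1, -2.1, 54.2] twist [0.2, 0.1, -0.0] at [609.8 -91.7 139.2] [1.798e+02 1.000e-01 1.033e+02] F [ 1.1 -1.2 -0.4] w 32.6 t 34.5

time_s: 35.12
tool_pos: [607.4, -91.6, 85.1]
tool_rot: [-3.14, -0.001, 1.803]
contact_force: [-0.3, -0.5, -0.1]
grip_width: 32.4
finger_force: 0.0
case-frame xy -0.5 -131.3 z 85.1 F case [-0.4 -0.4 -0.1]
slide [1.3, 0.5, 35.1] twist [-0.1, -0.1, -0.0] at [607.4 -91.6  85.1] [-1.799e+02 -1.000e-01  1.033e+02] F [-0.3 -0.5 -0.1] w 32.4 t 35.1
```

```bash
python3 -m inch '[{"twist":[0,0,0],"slide":[0,0,0.008],"claw":-0.3},{"twist":[0,0,0],"slide":[0,0,0.016],"claw":-0.3},{"twist":[0,0,0],"slide":[0,0,0.024],"claw":-0.3},{"twist":[0,0,0],"slide":[0,0,0.032],"claw":-0.3},{"twist":[0,0,0],"slide":[0,0,0.036],"claw":-0.3},{"twist":[0,0,0],"slide":[0,0,0.036],"claw":-0.3},{"twist":[0,0,0],"slide":[0,0,0.036],"claw":-0.3}]' >/dev/null
python3 cf.py 0 -130 50 90 | head -1
python3 -m inch '[{"twist":[0,0,0],"slide":[0.002,0,0],"claw":-0.3},{"twist":[0,0,0],"slide":[0.004,0,0],"claw":-0.3},{"twist":[0,0,0],"slide":[0.006,0,0],"claw":-0.3},{"twist":[0,0,0],"slide":[0.006,0,0],"claw":-0.3},{"twist":[0,0,0],"slide":[0.006,0,0],"claw":-0.3}]' >/dev/null
python3 cf.py 0 -130 50 90 | head -1
python3 -m inch '[{"twist":[0,0,0],"slide":[0.001,0,0],"claw":-0.3},{"twist":[0,0,0],"slide":[0.002,0,0],"claw":-0.3},{"twist":[0,0,0],"slide":[0.003,0,0],"claw":-0.3},{"twist":[0,0,0],"slide":[0.003,0,0],"claw":-0.3},{"twist":[0,0,0],"slide":[0.003,0,0],"claw":-0.3}]' >/dev/null
python3 cf.py 0 -130 50 90 | head -1
```

```text
case-frame xy 0.1 -131.6 z 49.7 F case [-0.2 -0.  -0.1]
case-frame xy 0.2 -125.3 z 50.3 F case [-0.1  0.1 -0. ]
case-frame xy 0.4 -122.8 z 50.5 F case [-0.3 -2.7  0.1]
```

```bash
python3 -m inch '[{"twist":[0,0,0],"slide":[0.001,0,0],"claw":-0.3},{"twist":[0,0,0],"slide":[0.002,0,0],"claw":-0.3},{"twist":[0,0,0],"slide":[0.002,0,0],"claw":-0.3}]' >/dev/null
python3 cf.py 0 -130 50 90 | head -1
python3 -m inch '[{"twist":[0,0,0],"slide":[0.001,0,0],"claw":-0.3},{"twist":[0,0,0],"slide":[0.002,0,0],"claw":-0.3},{"twist":[0,0,0],"slide":[0.002,0,0],"claw":-0.3}]' >/dev/null
python3 cf.py 0 -130 50 90 | head -1
python3 -m inch '[{"twist":[0,0,0],"slide":[0.001,0,0],"claw":-0.3},{"twist":[0,0,0],"slide":[0.002,0,0],"claw":-0.3},{"twist":[0,0,0],"slide":[0.002,0,0],"claw":-0.3}]' >/dev/null
python3 cf.py 0 -130 50 90 | head -1
```

```text
case-frame xy 0.5 -121.0 z 50.6 F case [ 0.1 -4.3  0.8]
case-frame xy 0.6 -120.3 z 50.9 F case [ 0.7 -8.9  0.1]
case-frame xy 0.6 -119.9 z 51.0 F case [  1.2 -16.   -2. ]
```

```bash
python3 -m inch '[{"twist":[0,0,0],"slide":[-0.008,0,0],"claw":-0.3},{"twist":[0,0,0],"slide":[-0.020,0,0],"claw":-0.3},{"twist":[0,0,0],"slide":[-0.03,0,0],"claw":-0.3},{"twist":[0,0,0],"slide":[-0.03,0,-0.03],"claw":-0.3},{"twist":[0,0,0],"slide":[-0.03,0,-0.07],"claw":-0.3},{"twist":[0,0,0],"slide":[-0.03,0,-0.11],"claw":-0.3},{"twist":[0,0,0],"slide":[-0.03,0,-0.15],"claw":-0.3},{"twist":[0,0,0],"slide":[-0.03,0,-0.19],"claw":-0.3},{"twist":[0,0,0],"slide":[-0.03,0,-0.19],"claw":-0.3},{"twist":[0,0,0],"slide":[-0.03,0,-0.19],"claw":-0.3}]' | tail -2
python3 - <<'E'
from h import *
c=robot.camera_info('wrist'); im=robot.snapshot('wrist'); cv2.imwrite('pics/w9.png',im[:,:,::-1]); np.save('c9.npy',c,allow_pickle=True)
t=robot.snapshot('top'); cv2.imwrite('pics/top9.png',t[:,:,::-1])
a=np.radians(13.35); ex=np.array([np.cos(a),np.sin(a)]); ey=np.array([-ex[1],ex[0]]); C=np.array([577.5,36.3])
def w(x,y,z): return np.r_[C+x*ex+y*ey,z]
for nm,cc,I in(('wrist',c,im),('top',robot.camera_info('top'),t)):
  S=cv2.cvtColor(I,cv2.COLOR_RGB2HSV)
  for x in(0,22):
    print(nm,x,[(y,*S[int(round(v)),int(round(u)),1:].tolist()) for y in range(-150,-95,3) for u,v in proj(cc,[w(x,y,60)]) if 0<=v<384])
E
```

```text
grip_width: 32.7
finger_force: 0.0
wrist 0 [(-150, 144, 165), (-147, 145, 157), (-144, 144, 168), (-141, 143, 171), (-138, 144, 165), (-135, 145, 160), (-132, 145, 158), (-129, 148, 159), (-126, 145, 174), (-123, 144, 172), (-120, 147, 163), (-117, 145, 155), (-114, 2, 255), (-111, 6, 253), (-108, 12, 190), (-105, 8, 194), (-102, 7, 195), (-99, 9, 195), (-96, 9, 196)]
wrist 22 [(-150, 147, 167), (-147, 142, 171), (-144, 145, 169), (-141, 141, 170), (-138, 142, 169), (-135, 145, 167), (-132, 145, 162), (-129, 144, 159), (-126, 144, 159), (-123, 146, 154), (-120, 147, 149), (-117, 146, 150), (-114, 3, 254), (-111, 6, 253), (-108, 11, 187), (-105, 9, 197), (-102, 8, 194), (-99, 10, 196), (-96, 9, 196)]
top 0 [(-150, 141, 141), (-147, 141, 154), (-144, 142, 151), (-141, 145, 149), (-138, 147, 147), (-135, 123, 164), (-132, 61, 239), (-129, 47, 242), (-126, 45, 241), (-123, 44, 241), (-120, 47, 242), (-117, 58, 230), (-114, 53, 150), (-111, 63, 209), (-108, 50, 240), (-105, 48, 241), (-102, 46, 242), (-99, 48, 244), (-96, 62, 231)]
top 22 [(-150, 149, 156), (-147, 125, 184), (-144, 55, 242), (-141, 44, 242), (-138, 47, 241), (-135, 41, 242), (-132, 48, 242), (-129, 60, 229), (-126, 58, 150), (-123, 61, 202), (-120, 61, 202), (-117, 51, 238), (-114, 43, 241), (-111, 45, 241), (-108, 43, 243), (-105, 67, 225), (-102, 68, 142), (-99, 51, 131), (-96, 34, 166)]
```

```bash
cat > clip.py <<'E'
from h import *
a=np.radians(13.35); ex=np.array([np.cos(a),np.sin(a)]); ey=np.array([-ex[1],ex[0]]); C=np.array([577.5,36.3])
def w(x,y,z): return np.r_[C+x*ex+y*ey,z]
D={'ny':(0,-1,110),'py':(0,1,110),'px':(1,0,80),'nx':(-1,0,80)}
def tab(k,ang,off):
    f=np.radians(60)-ang; d=np.array([np.cos(f),np.sin(f)]); n=np.array([-d[1],d[0]]); r,z=36*d+13*n
    dx,dy,h=D[k]; return w(dx*(h+r)-dy*off,dy*(h+r)+dx*off,84+z)
def check(k,c,im):
    S=cv2.GaussianBlur(cv2.cvtColor(im,cv2.COLOR_RGB2HSV),(3,3),0)[...,1].astype(float); dx,dy,h=D[k]
    for off in(-18,-8,8,18):
        q=np.array([proj(c,[w(dx*r-dy*off,dy*r+dx*off,48)])[0] for r in np.arange(h+45,h,-0.25)])
        v=cv2.remap(S.astype(np.float32),q[:,:1].astype(np.float32),q[:,1:].astype(np.float32),1).ravel()
        i=np.argmax(v<70); print(k,off,'edge r@48',(h+45-.25*i), 'predicted',{g:round(float(((cast(c,proj(c,[tab(k,g,off)])[0],48)[0,:2]-C)@(dx*ex+dy*ey))),1) for g in(2.4,2.6,2.72,2.83)})
E
python3 - <<'E'
from clip import *
c=np.load('c9.npy',allow_pickle=True).item(); check('ny',c,cv2.imread('pics/w9.png')[:,:,::-1].copy())
E
python3 cf.py 0 -150 240 0
```

```text
ny -18 edge r@48 116.75 predicted {2.4: 131.2, 2.6: 123.7, 2.72: 119.1, 2.83: 114.9}
ny -8 edge r@48 116.75 predicted {2.4: 131.2, 2.6: 123.7, 2.72: 119.1, 2.83: 114.9}
ny 8 edge r@48 116.5 predicted {2.4: 131.2, 2.6: 123.7, 2.72: 119.1, 2.83: 114.9}
ny 18 edge r@48 116.5 predicted {2.4: 131.2, 2.6: 123.7, 2.72: 119.1, 2.83: 114.9}
case-frame xy -0.1 -146.7 z 239.3 F case [ 0.4 -0.4 -0.7]
slide [-3.3, 0.1, -0.7] twist [-0.1, 0.0, 90.0] at [ 611.3 -106.5  239.3] [-1.799e+02 -1.000e-01  1.033e+02] F [ 0.5 -0.3 -0.7] w 32.6 t 38.2
```

ny reads about 2.78 rad from the tab edge, so it is home within calibration error. Next the px clip, tool turned 90° so its x axis points inward.

```bash
python3 -m inch '[{"twist":[0,0,-7],"slide":[0.018,0.012,0],"claw":-0.3},{"twist":[0,0,-14],"slide":[0.036,0.024,0],"claw":-0.3},{"twist":[0,0,-21],"slide":[0.054,0.036,0],"claw":-0.3},{"twist":[0,0,-28],"slide":[0.072,0.048,0],"claw":-0.3},{"twist":[0,0,-35],"slide":[0.09,0.06,0],"claw":-0.3},{"twist":[0,0,-42],"slide":[0.108,0.072,0],"claw":-0.3},{"twist":[0,0,-49],"slide":[0.126,0.084,0],"claw":-0.3},{"twist":[0,0,-56],"slide":[0.147,0.1,0],"claw":-0.3},{"twist":[0,0,-63],"slide":[0.147,0.1,0],"claw":-0.3},{"twist":[0,0,-70],"slide":[0.147,0.1,0],"claw":-0.3}]' | tail -2
python3 -m inch '[{"twist":[0,0,-7],"slide":[0,0,0],"claw":-0.3},{"twist":[0,0,-14],"slide":[0,0,0],"claw":-0.3},{"twist":[0,0,-20],"slide":[0,0,0.02],"claw":-0.3},{"twist":[0,0,-20],"slide":[0,0,0.05],"claw":-0.3},{"twist":[0,0,-20],"slide":[0,0,0.08],"claw":-0.3},{"twist":[0,0,-20],"slide":[0,0,0.1],"claw":-0.3},{"twist":[0,0,-20],"slide":[0,0,0.1],"claw":-0.3},{"twist":[0,0,-20],"slide":[0,0,0.1],"claw":-0.3},{"twist":[0,0,-20],"slide":[0,0,0.1],"claw":-0.3}]' | tail -2
python3 cf.py 101 0 50 180
```

```text
grip_width: 32.3
finger_force: 0.0
grip_width: 32.7
finger_force: 0.0
case-frame xy 100.4 0.2 z 140.7 F case [ 0.5 -0.5  0.9]
slide [-0.6, -0.2, 90.6] twist [0.0, -0.0, -0.0] at [675.2  59.7 140.7] [ 180.    -0.  -166.7] F [ 0.6 -0.3  0.9] w 32.7 t 39.8
```

```bash
python3 -m inch '[{"twist":[0,0,0],"slide":[-0.001,0,0.009],"claw":-0.3},{"twist":[0,0,0],"slide":[-0.001,0,0.018],"claw":-0.3},{"twist":[0,0,0],"slide":[-0.001,0,0.027],"claw":-0.3},{"twist":[0,0,0],"slide":[-0.001,0,0.036],"claw":-0.3},{"twist":[0,0,0],"slide":[-0.001,0,0.045],"claw":-0.3},{"twist":[0,0,0],"slide":[-0.001,0,0.054],"claw":-0.3},{"twist":[0,0,0],"slide":[-0.001,0,0.063],"claw":-0.3},{"twist":[0,0,0],"slide":[-0.001,0,0.072],"claw":-0.3},{"twist":[0,0,0],"slide":[-0.001,0,0.081],"claw":-0.3},{"twist":[0,0,0],"slide":[-0.001,0,0.091],"claw":-0.3}]' >/dev/null
python3 -m inch '[{"twist":[0,0,0],"slide":[0,0,0],"claw":-0.3},{"twist":[0,0,0],"slide":[0.003,0,0],"claw":-0.3},{"twist":[0,0,0],"slide":[0.006,0,0],"claw":-0.3},{"twist":[0,0,0],"slide":[0.008,0,0],"claw":-0.3},{"twist":[0,0,0],"slide":[0.008,0,0],"claw":-0.3},{"twist":[0,0,0],"slide":[0.008,0,0],"claw":-0.3}]' >/dev/null
python3 cf.py 101 0 50 180 | head -1
python3 -m inch '[{"twist":[0,0,0],"slide":[0.001,0,0],"claw":-0.3},{"twist":[0,0,0],"slide":[0.002,0,0],"claw":-0.3},{"twist":[0,0,0],"slide":[0.003,0,0],"claw":-0.3},{"twist":[0,0,0],"slide":[0.003,0,0],"claw":-0.3}]' >/dev/null
python3 cf.py 101 0 50 180 | head -1
python3 -m inch '[{"twist":[0,0,0],"slide":[0.001,0,0],"claw":-0.3},{"twist":[0,0,0],"slide":[0.002,0,0],"claw":-0.3},{"twist":[0,0,0],"slide":[0.002,0,0],"claw":-0.3}]' >/dev/null
python3 cf.py 101 0 50 180 | head -1
```

```text
case-frame xy 93.5 0.2 z 49.9 F case [0.  0.7 0.3]
case-frame xy 91.8 0.1 z 50.4 F case [5.3 0.4 0.9]
case-frame xy 91.0 0.0 z 51.0 F case [ 9.5  0.3 -0.5]
```

```bash
python3 -m inch '[{"twist":[0,0,0],"slide":[0.001,0,0],"claw":-0.3},{"twist":[0,0,0],"slide":[0.002,0,0],"claw":-0.3},{"twist":[0,0,0],"slide":[0.002,0,0],"claw":-0.3}]' >/dev/null
python3 cf.py 101 0 50 180 | head -1
python3 -m inch '[{"twist":[0,0,0],"slide":[0.001,0,0],"claw":-0.3},{"twist":[0,0,0],"slide":[0.002,0,0],"claw":-0.3},{"twist":[0,0,0],"slide":[0.002,0,0],"claw":-0.3}]' >/dev/null
python3 cf.py 101 0 50 180 | head -1
python3 -m inch '[{"twist":[0,0,0],"slide":[-0.008,0,0],"claw":-0.3},{"twist":[0,0,0],"slide":[-0.020,0,0],"claw":-0.3},{"twist":[0,0,0],"slide":[-0.03,0,0],"claw":-0.3},{"twist":[0,0,0],"slide":[-0.03,0,-0.03],"claw":-0.3},{"twist":[0,0,0],"slide":[-0.03,0,-0.07],"claw":-0.3},{"twist":[0,0,0],"slide":[-0.03,0,-0.11],"claw":-0.3},{"twist":[0,0,0],"slide":[-0.03,0,-0.15],"claw":-0.3},{"twist":[0,0,0],"slide":[-0.03,0,-0.19],"claw":-0.3},{"twist":[0,0,0],"slide":[-0.03,0,-0.19],"claw":-0.3},{"twist":[0,0,0],"slide":[-0.03,0,-0.19],"claw":-0.3}]' | tail -2
python3 - <<'E'
from clip import *
c=robot.camera_info('wrist'); im=robot.snapshot('wrist'); cv2.imwrite('pics/w10.png',im[:,:,::-1]); check('px',c,im)
E
python3 cf.py 0 130 240 90
```

```text
case-frame xy 90.7 0.0 z 51.4 F case [18.  -0.4 -5.2]
case-frame xy 90.7 0.0 z 52.3 F case [24.  -0.3 -7.3]
grip_width: 32.5
finger_force: 0.0
px -18 edge r@48 87.5 predicted {2.4: 101.2, 2.6: 93.7, 2.72: 89.1, 2.83: 84.8}
px -8 edge r@48 87.5 predicted {2.4: 101.2, 2.6: 93.7, 2.72: 89.1, 2.83: 84.8}
px 8 edge r@48 87.5 predicted {2.4: 101.2, 2.6: 93.7, 2.72: 89.1, 2.83: 84.8}
px 18 edge r@48 87.5 predicted {2.4: 101.2, 2.6: 93.7, 2.72: 89.1, 2.83: 84.8}
case-frame xy 114.8 0.1 z 240.7 F case [-0.2 -0.  -0.7]
slide [114.9, 129.8, 0.4] twist [0.1, 0.1, 90.0] at [689.2  62.9 240.7] [-1.800e+02  1.000e-01 -1.667e+02] F [-0.2 -0.1 -0.7] w 32.8 t 43.1
```

```bash
python3 -m inch '[{"twist":[0,0,7],"slide":[0.015,0.017,0],"claw":-0.14},{"twist":[0,0,14],"slide":[0.03,0.034,0],"claw":-0.14},{"twist":[0,0,21],"slide":[0.045,0.051,0],"claw":-0.14},{"twist":[0,0,28],"slide":[0.06,0.068,0],"claw":-0.14},{"twist":[0,0,35],"slide":[0.075,0.085,0],"claw":-0.14},{"twist":[0,0,42],"slide":[0.09,0.1,0],"claw":-0.14},{"twist":[0,0,49],"slide":[0.105,0.118,0],"claw":-0.14},{"twist":[0,0,56],"slide":[0.115,0.131,0],"claw":-0.14},{"twist":[0,0,63],"slide":[0.115,0.131,0],"claw":-0.14},{"twist":[0,0,70],"slide":[0.115,0.131,0],"claw":-0.14}]' | tail -2
python3 -m inch '[{"twist":[0,0,7],"slide":[0,0,0],"claw":-0.14},{"twist":[0,0,14],"slide":[0,0,0],"claw":-0.14},{"twist":[0,0,20],"slide":[0,0,0.02],"claw":-0.14},{"twist":[0,0,20],"slide":[0,0,0.05],"claw":-0.14},{"twist":[0,0,20],"slide":[0,0,0.08],"claw":-0.14},{"twist":[0,0,20],"slide":[0,0,0.1],"claw":-0.14},{"twist":[0,0,20],"slide":[0,0,0.1],"claw":-0.14},{"twist":[0,0,20],"slide":[0,0,0.1],"claw":-0.14},{"twist":[0,0,20],"slide":[0,0,0.1],"claw":-0.14}]' | tail -2
python3 cf.py 0 131 48 90
```

```text
grip_width: 39.8
finger_force: 0.0
grip_width: 40.1
finger_force: 0.0
case-frame xy -0.5 131.3 z 139.8 F case [-0.4 -0.9  0.9]
slide [-0.3, 0.6, 91.8] twist [-0.0, 0.0, -0.0] at [546.7 163.9 139.8] [-180.     0.   103.3] F [-0.1 -0.9  0.9] w 40.1 t 44.7
```

```bash
python3 -m inch '[{"twist":[0,0,0],"slide":[0,0,0.009],"claw":-0.14},{"twist":[0,0,0],"slide":[0,0,0.018],"claw":-0.14},{"twist":[0,0,0],"slide":[0,0,0.027],"claw":-0.14},{"twist":[0,0,0],"slide":[0,0,0.036],"claw":-0.14},{"twist":[0,0,0],"slide":[0,0,0.045],"claw":-0.14},{"twist":[0,0,0],"slide":[0,0,0.054],"claw":-0.14},{"twist":[0,0,0],"slide":[0,0,0.063],"claw":-0.14},{"twist":[0,0,0],"slide":[0,0,0.072],"claw":-0.14},{"twist":[0,0,0],"slide":[0,0,0.081],"claw":-0.14},{"twist":[0,0,0],"slide":[0,0,0.092],"claw":-0.14}]' >/dev/null
python3 -m inch '[{"twist":[0,0,0],"slide":[0,0,0],"claw":-0.14},{"twist":[0,0,0],"slide":[-0.003,0,0],"claw":-0.14},{"twist":[0,0,0],"slide":[-0.006,0,0],"claw":-0.14},{"twist":[0,0,0],"slide":[-0.008,0,0],"claw":-0.14},{"twist":[0,0,0],"slide":[-0.008,0,0],"claw":-0.14},{"twist":[0,0,0],"slide":[-0.008,0,0],"claw":-0.14}]' >/dev/null
python3 cf.py 0 131 48 90 | head -1
python3 -m inch '[{"twist":[0,0,0],"slide":[-0.001,0,0],"claw":-0.14},{"twist":[0,0,0],"slide":[-0.002,0,0],"claw":-0.14},{"twist":[0,0,0],"slide":[-0.003,0,0],"claw":-0.14},{"twist":[0,0,0],"slide":[-0.003,0,0],"claw":-0.14}]' >/dev/null
python3 cf.py 0 131 48 90 | head -1
python3 -m inch '[{"twist":[0,0,0],"slide":[-0.001,0,0],"claw":-0.14},{"twist":[0,0,0],"slide":[-0.002,0,0],"claw":-0.14},{"twist":[0,0,0],"slide":[-0.002,0,0],"claw":-0.14}]' >/dev/null
python3 cf.py 0 131 48 90 | head -1
python3 -m inch '[{"twist":[0,0,0],"slide":[-0.001,0,0],"claw":-0.14},{"twist":[0,0,0],"slide":[-0.002,0,0],"claw":-0.14},{"twist":[0,0,0],"slide":[-0.002,0,0],"claw":-0.14}]' >/dev/null
python3 cf.py 0 131 48 90 | head -1
```

```text
case-frame xy -0.2 123.1 z 47.8 F case [-0.1  1.3 -0.6]
case-frame xy -0.3 121.8 z 47.7 F case [-0.   8.   1.9]
case-frame xy -0.3 121.2 z 47.9 F case [-0.9 14.7  2.3]
case-frame xy -0.3 120.6 z 48.0 F case [-1.4 20.   3.8]
```

```bash
python3 -m inch '[{"twist":[0,0,0],"slide":[0.008,0,0],"claw":-0.14},{"twist":[0,0,0],"slide":[0.020,0,0],"claw":-0.14},{"twist":[0,0,0],"slide":[0.03,0,0],"claw":-0.14},{"twist":[0,0,0],"slide":[0.03,0,-0.03],"claw":-0.14},{"twist":[0,0,0],"slide":[0.03,0,-0.07],"claw":-0.14},{"twist":[0,0,0],"slide":[0.02,0,-0.11],"claw":-0.14},{"twist":[0,0,0],"slide":[-0.01,0,-0.15],"claw":-0.14},{"twist":[0,0,0],"slide":[-0.04,0,-0.19],"claw":-0.14},{"twist":[0,0,0],"slide":[-0.07,0,-0.2],"claw":-0.14},{"twist":[0,0,0],"slide":[-0.1,0,-0.2],"claw":-0.14}]' | tail -2
python3 -m inch '[{"twist":[0,0,0],"slide":[-0.035,0,0],"claw":-0.14},{"twist":[0,0,0],"slide":[-0.06,0,0],"claw":-0.14},{"twist":[0,0,0],"slide":[-0.06,0,0],"claw":-0.14},{"twist":[0,0,0],"slide":[-0.06,0,0],"claw":-0.14},{"twist":[0,0,0],"slide":[-0.06,0,0],"claw":-0.14},{"twist":[0,0,0],"slide":[-0.06,0,0],"claw":-0.14}]' | tail -2
python3 - <<'E'
from clip import *
c=robot.camera_info('wrist'); im=robot.snapshot('wrist'); cv2.imwrite('pics/w11.png',im[:,:,::-1]); check('py',c,im)
E
python3 cf.py -101 0 240 0
```

```text
grip_width: 40.2
finger_force: 0.0
grip_width: 40.1
finger_force: 0.0
py -18 edge r@48 155.0 predicted {2.4: 131.4, 2.6: 123.7, 2.72: 119.0, 2.83: 114.7}
py -8 edge r@48 155.0 predicted {2.4: 131.4, 2.6: 123.7, 2.72: 119.0, 2.83: 114.7}
py 8 edge r@48 155.0 predicted {2.4: 131.4, 2.6: 123.7, 2.72: 119.0, 2.83: 114.7}
py 18 edge r@48 155.0 predicted {2.4: 131.4, 2.6: 123.7, 2.72: 119.0, 2.83: 114.7}
case-frame xy -0.5 -42.2 z 247.3 F case [0.2 0.3 1.2]
slide [42.3, -100.5, 7.3] twist [-0.0, -0.0, 90.1] at [586.8  -4.9 247.3] [-180.    -0.   103.4] F [0.2 0.3 1.2] w 40.0 t 48.2
```

```bash
python3 -m inch '[{"twist":[0,0,7],"slide":[0.03,-0.005,0],"claw":-0.14},{"twist":[0,0,14],"slide":[0.06,-0.01,0],"claw":-0.14},{"twist":[0,0,14],"slide":[0.09,-0.01,0],"claw":-0.14},{"twist":[0,0,14],"slide":[0.09,-0.01,0],"claw":-0.14},{"twist":[0,0,14],"slide":[0.09,-0.01,0],"claw":-0.14}]' | tail -2
python3 - <<'E'
from clip import *
c=robot.camera_info('wrist'); im=robot.snapshot('wrist'); cv2.imwrite('pics/w11.png',im[:,:,::-1]); print(proj(c,[w(0,120,48),w(0,155,48)]).round().tolist()); check('py',c,im)
E
python3 cf.py -101 0 240 0
```

```text
grip_width: 39.9
finger_force: 0.0
[[249.0, 103.0], [241.0, 69.0]]
py -18 edge r@48 114.5 predicted {2.4: 130.5, 2.6: 123.6, 2.72: 119.3, 2.83: 115.2}
py -8 edge r@48 114.5 predicted {2.4: 130.5, 2.6: 123.6, 2.72: 119.3, 2.83: 115.2}
py 8 edge r@48 114.75 predicted {2.4: 130.5, 2.6: 123.6, 2.72: 119.3, 2.83: 115.2}
py 18 edge r@48 114.75 predicted {2.4: 130.5, 2.6: 123.6, 2.72: 119.3, 2.83: 115.2}
case-frame xy -10.5 47.5 z 247.6 F case [ 1.1 -0.6 -0.1]
slide [-67.7, -76.5, 7.6] twist [0.0, 0.0, 76.1] at [556.3  80.1 247.6] [180.    0.   89.5] F [ 1.2 -0.3 -0.1] w 39.8 t 48.7
```

```bash
python3 -m inch '[{"twist":[0,0,7],"slide":[-0.009,-0.010,0],"claw":-0.14},{"twist":[0,0,14],"slide":[-0.018,-0.02,0],"claw":-0.14},{"twist":[0,0,21],"slide":[-0.027,-0.03,0],"claw":-0.14},{"twist":[0,0,28],"slide":[-0.036,-0.04,0],"claw":-0.14},{"twist":[0,0,35],"slide":[-0.045,-0.05,0],"claw":-0.14},{"twist":[0,0,42],"slide":[-0.054,-0.06,0],"claw":-0.14},{"twist":[0,0,49],"slide":[-0.0677,-0.0765,0],"claw":-0.14},{"twist":[0,0,56],"slide":[-0.0677,-0.0765,0],"claw":-0.14},{"twist":[0,0,63],"slide":[-0.0677,-0.0765,0],"claw":-0.14},{"twist":[0,0,70],"slide":[-0.0677,-0.0765,0],"claw":-0.14}]' | tail -2
python3 -m inch '[{"twist":[0,0,6],"slide":[0,0,0],"claw":-0.14},{"twist":[0,0,6],"slide":[0,0,0.03],"claw":-0.14},{"twist":[0,0,6],"slide":[0,0,0.06],"claw":-0.14},{"twist":[0,0,6],"slide":[0,0,0.09],"claw":-0.14},{"twist":[0,0,6],"slide":[0,0,0.107],"claw":-0.14},{"twist":[0,0,6],"slide":[0,0,0.107],"claw":-0.14},{"twist":[0,0,6],"slide":[0,0,0.107],"claw":-0.14},{"twist":[0,0,6],"slide":[0,0,0.107],"claw":-0.14}]' | tail -2
python3 cf.py -101 0 48 0
```

```text
grip_width: 39.9
finger_force: 0.0
grip_width: 40.3
finger_force: 0.0
case-frame xy -100.3 -1.5 z 142.0 F case [-0.   1.   0.6]
slide [-0.9, -1.6, 94.0] twist [0.0, -0.1, -0.1] at [480.2  11.7 142. ] [ 1.80e+02 -1.00e-01  1.33e+01] F [-0.2  1.   0.6] w 40.3 t 50.2
```

```bash
python3 -m inch '[{"twist":[0,0,0],"slide":[-0.001,-0.001,0.009],"claw":-0.14},{"twist":[0,0,0],"slide":[-0.001,-0.001,0.018],"claw":-0.14},{"twist":[0,0,0],"slide":[-0.001,-0.001,0.027],"claw":-0.14},{"twist":[0,0,0],"slide":[-0.001,-0.001,0.036],"claw":-0.14},{"twist":[0,0,0],"slide":[-0.001,-0.001,0.045],"claw":-0.14},{"twist":[0,0,0],"slide":[-0.001,-0.001,0.054],"claw":-0.14},{"twist":[0,0,0],"slide":[-0.001,-0.001,0.063],"claw":-0.14},{"twist":[0,0,0],"slide":[-0.001,-0.001,0.072],"claw":-0.14},{"twist":[0,0,0],"slide":[-0.001,-0.001,0.081],"claw":-0.14},{"twist":[0,0,0],"slide":[-0.001,-0.001,0.093],"claw":-0.14}]' >/dev/null
python3 -m inch '[{"twist":[0,0,0],"slide":[0,0,0],"claw":-0.14},{"twist":[0,0,0],"slide":[0.003,0,0],"claw":-0.14},{"twist":[0,0,0],"slide":[0.006,0,0],"claw":-0.14},{"twist":[0,0,0],"slide":[0.008,0,0],"claw":-0.14},{"twist":[0,0,0],"slide":[0.008,0,0],"claw":-0.14},{"twist":[0,0,0],"slide":[0.008,0,0],"claw":-0.14}]' >/dev/null
python3 cf.py -101 0 48 0 | head -1
python3 -m inch '[{"twist":[0,0,0],"slide":[0.001,0,0],"claw":-0.14},{"twist":[0,0,0],"slide":[0.002,0,0],"claw":-0.14},{"twist":[0,0,0],"slide":[0.003,0,0],"claw":-0.14},{"twist":[0,0,0],"slide":[0.003,0,0],"claw":-0.14}]' >/dev/null
python3 cf.py -101 0 48 0 | head -1
python3 -m inch '[{"twist":[0,0,0],"slide":[0.001,0,0],"claw":-0.14},{"twist":[0,0,0],"slide":[0.002,0,0],"claw":-0.14},{"twist":[0,0,0],"slide":[0.002,0,0],"claw":-0.14}]' >/dev/null
python3 cf.py -101 0 48 0 | head -1
python3 -m inch '[{"twist":[0,0,0],"slide":[0.001,0,0],"claw":-0.14},{"twist":[0,0,0],"slide":[0.002,0,0],"claw":-0.14},{"twist":[0,0,0],"slide":[0.002,0,0],"claw":-0.14}]' >/dev/null
python3 cf.py -101 0 48 0 | head -1
```

```text
case-frame xy -94.1 0.2 z 47.4 F case [ 0.1 -0.3 -1.3]
case-frame xy -91.8 0.2 z 47.2 F case [-3.6 -0.3  2.4]
case-frame xy -91.2 0.2 z 46.9 F case [-11.2  -0.3   5.9]
case-frame xy -90.7 0.2 z 46.6 F case [-18.2  -0.8  11.9]
```

```bash
python3 -m inch '[{"twist":[0,0,0],"slide":[-0.008,0,0],"claw":-0.14},{"twist":[0,0,0],"slide":[-0.020,0,0],"claw":-0.14},{"twist":[0,0,0],"slide":[-0.03,0,0],"claw":-0.14},{"twist":[0,0,0],"slide":[-0.03,0,-0.03],"claw":-0.14},{"twist":[0,0,0],"slide":[-0.03,0,-0.07],"claw":-0.14},{"twist":[0,0,0],"slide":[-0.03,0,-0.11],"claw":-0.14},{"twist":[0,0,0],"slide":[-0.03,0,-0.15],"claw":-0.14},{"twist":[0,0,0],"slide":[-0.03,0,-0.19],"claw":-0.14},{"twist":[0,0,0],"slide":[-0.03,0,-0.19],"claw":-0.14},{"twist":[0,0,0],"slide":[-0.03,0,-0.19],"claw":-0.14}]' | tail -2
python3 - <<'E'
from clip import *
c=robot.camera_info('wrist'); im=robot.snapshot('wrist'); cv2.imwrite('pics/w12.png',im[:,:,::-1]); print(proj(c,[w(-88,0,48),w(-60,60,88)]).round().tolist()); check('nx',c,im)
S=cv2.cvtColor(im,cv2.COLOR_RGB2HSV)
for x in (0,22): print([(r,*S[int(round(v)),int(round(u)),1:].tolist()) for r in range(-98,-70,2) for u,v in proj(c,[w(r,x,60)])])
E
python3 cf.py -180 0 300 0
```

```text
grip_width: 39.9
finger_force: 0.0
[[254.0, 144.0], [193.0, 122.0]]
nx -18 edge r@48 86.0 predicted {2.4: 101.2, 2.6: 93.7, 2.72: 89.1, 2.83: 84.9}
nx -8 edge r@48 86.0 predicted {2.4: 101.2, 2.6: 93.7, 2.72: 89.1, 2.83: 84.9}
nx 8 edge r@48 86.0 predicted {2.4: 101.2, 2.6: 93.7, 2.72: 89.1, 2.83: 84.9}
nx 18 edge r@48 86.25 predicted {2.4: 101.2, 2.6: 93.7, 2.72: 89.1, 2.83: 84.9}
[(-98, 146, 152), (-96, 148, 136), (-94, 150, 133), (-92, 151, 125), (-90, 153, 120), (-88, 145, 135), (-86, 144, 151), (-84, 17, 244), (-82, 2, 255), (-80, 3, 254), (-78, 15, 166), (-76, 11, 190), (-74, 8, 192), (-72, 9, 193)]
[(-98, 148, 146), (-96, 143, 153), (-94, 147, 156), (-92, 142, 158), (-90, 142, 153), (-88, 143, 150), (-86, 144, 145), (-84, 17, 244), (-82, 4, 254), (-80, 8, 251), (-78, 12, 154), (-76, 9, 190), (-74, 7, 188), (-72, 8, 189)]
case-frame xy -116.2 -0.0 z 238.5 F case [-0.9 -0.4  0.5]
slide [-63.5, 0.1, -61.7] twist [0.0, -0.2, -0.0] at [464.4   9.5 238.5] [180.   -0.2  13.3] F [-0.8 -0.6  0.5] w 39.8 t 53.2
```

```bash
cat > plate.py <<'E'
from clip import *
def plate(k,c,im,offs=(-50,-42,42,50)):
    S=cv2.GaussianBlur(cv2.cvtColor(im,cv2.COLOR_RGB2HSV),(3,3),0)[...,1].astype(np.float32); dx,dy,h=D[k]; o=[]
    for off in offs:
        rs=np.arange(h+25,h-10,-.25); q=proj(c,[w(dx*r-dy*off,dy*r+dx*off,88) for r in rs]).astype(np.float32)
        v=cv2.remap(S,q[:,:1],q[:,1:],1).ravel(); o.append(rs[np.argmax(v<70)])
    return o
E
python3 - <<'E'
from plate import *
c=robot.camera_info('wrist'); im=robot.snapshot('wrist'); print('nx plate r (78)',plate('nx',c,im))
c=np.load('c9.npy',allow_pickle=True).item(); print('ny plate r (108)',plate('ny',c,cv2.imread('pics/w9.png')[:,:,::-1].copy()))
E
```

```text
nx plate r (78) [np.float64(75.5), np.float64(75.25), np.float64(75.5), np.float64(75.5)]
ny plate r (108) [np.float64(105.5), np.float64(105.5), np.float64(105.75), np.float64(105.5)]
```

nx and py were pushed to the stop with the wider finger gap. For safety I'll press ny and px again the same way, because their fingers may have touched the catch.

```bash
python3 -m inch '[{"twist":[0,0,-7],"slide":[0.015,0.017,0],"claw":-0.14},{"twist":[0,0,-14],"slide":[0.03,0.034,0],"claw":-0.14},{"twist":[0,0,-21],"slide":[0.045,0.051,0],"claw":-0.14},{"twist":[0,0,-28],"slide":[0.06,0.068,0],"claw":-0.14},{"twist":[0,0,-35],"slide":[0.075,0.085,0],"claw":-0.14},{"twist":[0,0,-42],"slide":[0.09,0.1,0],"claw":-0.14},{"twist":[0,0,-49],"slide":[0.105,0.118,0],"claw":-0.14},{"twist":[0,0,-56],"slide":[0.116,0.132,0],"claw":-0.14},{"twist":[0,0,-63],"slide":[0.116,0.132,0],"claw":-0.14},{"twist":[0,0,-70],"slide":[0.116,0.132,0],"claw":-0.14}]' | tail -2
python3 -m inch '[{"twist":[0,0,-7],"slide":[0,0,0],"claw":-0.14},{"twist":[0,0,-14],"slide":[0,0,0],"claw":-0.14},{"twist":[0,0,-20],"slide":[0,0,0.02],"claw":-0.14},{"twist":[0,0,-20],"slide":[0,0,0.05],"claw":-0.14},{"twist":[0,0,-20],"slide":[0,0,0.08],"claw":-0.14},{"twist":[0,0,-20],"slide":[0,0,0.1],"claw":-0.14},{"twist":[0,0,-20],"slide":[0,0,0.1],"claw":-0.14},{"twist":[0,0,-20],"slide":[0,0,0.1],"claw":-0.14},{"twist":[0,0,-20],"slide":[0,0,0.1],"claw":-0.14}]' | tail -2
python3 cf.py 0 -131 47 90
```

```text
grip_width: 40.2
finger_force: 0.0
grip_width: 40.6
finger_force: 0.0
case-frame xy -1.2 -131.9 z 137.8 F case [ 0.1  0.4 -0.2]
slide [0.9, 1.2, 90.8] twist [0.0, -0.0, -0.0] at [606.8 -92.3 137.8] [180.   -0.  103.3] F [-0.   0.4 -0.2] w 40.6 t 54.9
```

```bash
python3 -m inch '[{"twist":[0,0,0],"slide":[0,0.001,0.02],"claw":-0.14},{"twist":[0,0,0],"slide":[0,0.001,0.04],"claw":-0.14},{"twist":[0,0,0],"slide":[0,0.001,0.06],"claw":-0.14},{"twist":[0,0,0],"slide":[0,0.001,0.08],"claw":-0.14},{"twist":[0,0,0],"slide":[0,0.001,0.09],"claw":-0.14},{"twist":[0,0,0],"slide":[0,0.001,0.09],"claw":-0.14},{"twist":[0,0,0],"slide":[0.003,0.001,0.09],"claw":-0.14},{"twist":[0,0,0],"slide":[0.006,0.001,0.09],"claw":-0.14},{"twist":[0,0,0],"slide":[0.008,0.001,0.09],"claw":-0.14},{"twist":[0,0,0],"slide":[0.008,0.001,0.09],"claw":-0.14}]' >/dev/null
python3 cf.py 0 -131 47 90 | head -1
python3 -m inch '[{"twist":[0,0,0],"slide":[0.001,0,0],"claw":-0.14},{"twist":[0,0,0],"slide":[0.002,0,0],"claw":-0.14},{"twist":[0,0,0],"slide":[0.003,0,0],"claw":-0.14},{"twist":[0,0,0],"slide":[0.003,0,0],"claw":-0.14}]' >/dev/null
python3 cf.py 0 -131 47 90 | head -1
python3 -m inch '[{"twist":[0,0,0],"slide":[0.001,0,0],"claw":-0.14},{"twist":[0,0,0],"slide":[0.002,0,0],"claw":-0.14},{"twist":[0,0,0],"slide":[0.002,0,0],"claw":-0.14}]' >/dev/null
python3 cf.py 0 -131 47 90 | head -1
python3 -m inch '[{"twist":[0,0,0],"slide":[0.001,0,0],"claw":-0.14},{"twist":[0,0,0],"slide":[0.002,0,0],"claw":-0.14},{"twist":[0,0,0],"slide":[0.002,0,0],"claw":-0.14}]' >/dev/null
python3 cf.py 0 -131 47 90 | head -1
```

```text
case-frame xy 1.1 -124.2 z 49.4 F case [ 0.2 -0.6  1.6]
case-frame xy 0.9 -122.2 z 49.1 F case [ 0.4 -4.4  5.7]
case-frame xy 0.9 -121.6 z 49.3 F case [  0.7 -10.    5.2]
case-frame xy 0.9 -121.2 z 49.4 F case [  0.7 -17.3   2.5]
```

```bash
python3 -m inch '[{"twist":[0,0,0],"slide":[-0.008,0,0],"claw":-0.14},{"twist":[0,0,0],"slide":[-0.020,0,0],"claw":-0.14},{"twist":[0,0,0],"slide":[-0.03,0,0],"claw":-0.14},{"twist":[0,0,0],"slide":[-0.03,0,-0.03],"claw":-0.14},{"twist":[0,0,0],"slide":[-0.03,0,-0.07],"claw":-0.14},{"twist":[0,0,0],"slide":[-0.03,0,-0.11],"claw":-0.14},{"twist":[0,0,0],"slide":[-0.03,0,-0.15],"claw":-0.14},{"twist":[0,0,0],"slide":[-0.03,0,-0.19],"claw":-0.14},{"twist":[0,0,0],"slide":[-0.03,0,-0.19],"claw":-0.14},{"twist":[0,0,0],"slide":[-0.03,0,-0.19],"claw":-0.14}]' | tail -2
python3 - <<'E'
from plate import *
c=robot.camera_info('wrist'); im=robot.snapshot('wrist'); check('ny',c,im); print(plate('ny',c,im))
E
python3 -m inch '[{"twist":[0,0,-7],"slide":[0.018,0.012,0],"claw":-0.14},{"twist":[0,0,-14],"slide":[0.036,0.024,0],"claw":-0.14},{"twist":[0,0,-21],"slide":[0.054,0.036,0],"claw":-0.14},{"twist":[0,0,-28],"slide":[0.072,0.048,0],"claw":-0.14},{"twist":[0,0,-35],"slide":[0.09,0.06,0],"claw":-0.14},{"twist":[0,0,-42],"slide":[0.108,0.072,0],"claw":-0.14},{"twist":[0,0,-49],"slide":[0.126,0.084,0],"claw":-0.14},{"twist":[0,0,-56],"slide":[0.148,0.1,0],"claw":-0.14},{"twist":[0,0,-63],"slide":[0.148,0.1,0],"claw":-0.14},{"twist":[0,0,-70],"slide":[0.148,0.1,0],"claw":-0.14}]' | tail -2
python3 -m inch '[{"twist":[0,0,-7],"slide":[0,0,0],"claw":-0.14},{"twist":[0,0,-14],"slide":[0,0,0],"claw":-0.14},{"twist":[0,0,-20],"slide":[0,0,0.02],"claw":-0.14},{"twist":[0,0,-20],"slide":[0,0,0.05],"claw":-0.14},{"twist":[0,0,-20],"slide":[0,0,0.08],"claw":-0.14},{"twist":[0,0,-20],"slide":[0,0,0.1],"claw":-0.14},{"twist":[0,0,-20],"slide":[0,0,0.1],"claw":-0.14},{"twist":[0,0,-20],"slide":[0,0,0.1],"claw":-0.14},{"twist":[0,0,-20],"slide":[0,0,0.1],"claw":-0.14}]' | tail -2
python3 cf.py 101 0 47 180
```

```text
grip_width: 40.0
finger_force: 0.0
ny -18 edge r@48 116.75 predicted {2.4: 131.2, 2.6: 123.7, 2.72: 119.1, 2.83: 114.9}
ny -8 edge r@48 116.75 predicted {2.4: 131.2, 2.6: 123.7, 2.72: 119.1, 2.83: 114.9}
ny 8 edge r@48 116.75 predicted {2.4: 131.2, 2.6: 123.7, 2.72: 119.1, 2.83: 114.9}
ny 18 edge r@48 116.75 predicted {2.4: 131.2, 2.6: 123.7, 2.72: 119.1, 2.83: 114.9}
[np.float64(105.5), np.float64(105.5), np.float64(106.0), np.float64(106.0)]
grip_width: 39.8
finger_force: 0.0
grip_width: 40.4
finger_force: 0.0
case-frame xy 99.8 0.9 z 137.6 F case [0.3 0.  1.3]
slide [-1.2, -1.0, 90.6] twist [0.0, -0.0, -0.0] at [674.4  60.3 137.6] [ 180.    -0.  -166.7] F [0.3 0.1 1.3] w 40.4 t 59.0
```

```bash
python3 -m inch '[{"twist":[0,0,0],"slide":[-0.001,-0.001,0.02],"claw":-0.14},{"twist":[0,0,0],"slide":[-0.001,-0.001,0.04],"claw":-0.14},{"twist":[0,0,0],"slide":[-0.001,-0.001,0.06],"claw":-0.14},{"twist":[0,0,0],"slide":[-0.001,-0.001,0.08],"claw":-0.14},{"twist":[0,0,0],"slide":[-0.001,-0.001,0.09],"claw":-0.14},{"twist":[0,0,0],"slide":[-0.001,-0.001,0.09],"claw":-0.14},{"twist":[0,0,0],"slide":[0.002,-0.001,0.09],"claw":-0.14},{"twist":[0,0,0],"slide":[0.005,-0.001,0.09],"claw":-0.14},{"twist":[0,0,0],"slide":[0.007,-0.001,0.09],"claw":-0.14},{"twist":[0,0,0],"slide":[0.007,-0.001,0.09],"claw":-0.14}]' >/dev/null
python3 cf.py 0 -131 47 90 | head -1
python3 -m inch '[{"twist":[0,0,0],"slide":[0.001,0,0],"claw":-0.14},{"twist":[0,0,0],"slide":[0.002,0,0],"claw":-0.14},{"twist":[0,0,0],"slide":[0.003,0,0],"claw":-0.14},{"twist":[0,0,0],"slide":[0.003,0,0],"claw":-0.14}]' >/dev/null
python3 cf.py 0 -131 47 90 | head -1
python3 -m inch '[{"twist":[0,0,0],"slide":[0.001,0,0],"claw":-0.14},{"twist":[0,0,0],"slide":[0.002,0,0],"claw":-0.14},{"twist":[0,0,0],"slide":[0.002,0,0],"claw":-0.14}]' >/dev/null
python3 cf.py 0 -131 47 90 | head -1
python3 -m inch '[{"twist":[0,0,0],"slide":[0.001,0,0],"claw":-0.14},{"twist":[0,0,0],"slide":[0.002,0,0],"claw":-0.14},{"twist":[0,0,0],"slide":[0.002,0,0],"claw":-0.14}]' >/dev/null
python3 cf.py 0 -131 47 90 | head -1
python3 -m inch '[{"twist":[0,0,0],"slide":[-0.008,0,0],"claw":-0.14},{"twist":[0,0,0],"slide":[-0.020,0,0],"claw":-0.14},{"twist":[0,0,0],"slide":[-0.03,0,0],"claw":-0.14},{"twist":[0,0,0],"slide":[-0.03,0,-0.03],"claw":-0.14},{"twist":[0,0,0],"slide":[-0.03,0,-0.07],"claw":-0.14},{"twist":[0,0,0],"slide":[-0.03,0,-0.11],"claw":-0.14},{"twist":[0,0,0],"slide":[-0.03,0,-0.15],"claw":-0.14},{"twist":[0,0,0],"slide":[-0.03,0,-0.19],"claw":-0.14},{"twist":[0,0,0],"slide":[-0.03,0,-0.19],"claw":-0.14},{"twist":[0,0,0],"slide":[-0.03,0,-0.19],"claw":-0.14}]' | tail -2
python3 - <<'E'
from plate import *
c=robot.camera_info('wrist'); im=robot.snapshot('wrist'); check('px',c,im); print(plate('px',c,im)); print(robot.get_state()['contact_force'])
E
```

```text
case-frame xy 94.1 -0.3 z 49.7 F case [ 1.7 -1.1  2.1]
case-frame xy 92.2 -0.3 z 49.5 F case [7.4 0.5 3.7]
case-frame xy 91.5 -0.3 z 50.0 F case [11.9  0.1  1.8]
case-frame xy 90.9 -0.2 z 50.5 F case [17.7  0.2  0.8]
grip_width: 39.9
finger_force: 0.0
px -18 edge r@48 87.75 predicted {2.4: 101.2, 2.6: 93.7, 2.72: 89.1, 2.83: 84.9}
px -8 edge r@48 87.75 predicted {2.4: 101.2, 2.6: 93.7, 2.72: 89.1, 2.83: 84.9}
px 8 edge r@48 87.75 predicted {2.4: 101.2, 2.6: 93.7, 2.72: 89.1, 2.83: 84.9}
px 18 edge r@48 87.75 predicted {2.4: 101.2, 2.6: 93.7, 2.72: 89.1, 2.83: 84.9}
[np.float64(76.5), np.float64(76.5), np.float64(76.5), np.float64(76.5)]
[ 0.49827033  0.99247728 -0.59249106]
```

```bash
python3 -c "
from station import robot
print(robot.sign_off())"
```

```text
the job is handed in; nothing more can be done
None
```

The kit is packed and handed in: ink tipped to 41° for over 2 s then stood in its bay, cards and stylus (wax and matchbox not found) in the box, lid seated, all four clips pushed to their stops and measuring home by camera; no verdict came back.

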